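Lay up the wound-care tray

TASK

Lay up the wound-care tray for the next patient: put the thermometer, the pack of swabs, the tape roll, the white bottle and the brown vial each into the one empty pocket in the steel tray that is cut to its size. Each must sit fully down on the floor of its own pocket, the bottle and the vial standing upright and the others lying flat, the same side up as now.

Things in the scene. Friction and masses are not known exactly. Their poses are not given: they have to be found in the camera images.
- thermometer: white digital stick thermometer lying flat, loose on the desk: 133 mm long (along its y; the thin probe points to its -y), 13 mm wide (x), 10 mm high, 14 g; pinch it across its width near the middle. Origin at the middle of the underside, z up.
- swab_pack: flat paper pack of swabs lying on the desk, loose: 155 mm long (its y), 34 mm wide (x), 12 mm thick. Origin at the middle of the underside, z up.
- tape_roll: roll of white medical tape lying flat, loose: 53 mm across, 13 mm high, its middle does not let a finger in: take it across the outside. Origin at the middle of the underside, z up.
- white_bottle: white plastic bottle with ribbed white screw cap, standing, loose: body 68 mm across up to 77 mm, cap 47 mm across from 77 to 100 mm (its top), about 160 g; take it by the cap. A pump bottle 164 mm high stands at the back of the desk. Origin at the middle of the underside, z up.
- vial: brown glass injection vial standing, loose: glass 29 mm across up to 42 mm, cap 24 mm across, 49 mm high in all, 30 g. Origin at the middle of the underside, z up.
- thermometer_insert: pale oblong insert in the steel tray, 90 (x) x 180 (y) x 20 mm; the narrower long pocket, for the thermometer: 19 x 139 mm at its floor, 26 x 146 mm at the top (sloping walls), along y, 7 mm deep, floor 13 mm above the origin; at mid-length equally deep finger scoops, 30 mm long, widen it to 54 mm. Fixed. Origin: middle of the insert's underside, 3 mm above the desk; z up.
- swab_insert: pale oblong insert in the steel tray, 90 (x) x 180 (y) x 20 mm; the wider long pocket, for the swab pack: 40 x 162 mm at its floor, 47 x 169 mm at the top (sloping walls), along y, 8 mm deep, floor 12 mm above the origin; at mid-length equally deep finger scoops, 30 mm long, widen it to 76 mm. Fixed. Origin: middle of the insert's underside, 3 mm above the desk; z up.
- tape_insert: pale square insert in the steel tray, 90 x 90 x 20 mm; round pocket for the tape roll at its middle, the second largest: 59 mm across at the floor, 65 mm at the top, 5 mm deep, floor 15 mm above the origin. No finger room beside the roll: hold the roll by its upper half. Fixed. Origin: middle of the insert's underside, 3 mm above the desk; z up.
- bottle_insert: pale square insert in the steel tray, 90 x 90 x 20 mm; round pocket for the white bottle at its middle, the largest: 74 mm across at the floor, 80 mm at the top, 14 mm deep, floor 6 mm above the origin. Fixed. Origin: middle of the insert's underside, 3 mm above the desk; z up.
- vial_insert: pale square insert in the steel tray, 90 x 90 x 20 mm; round pocket for the vial at its middle, the smallest of the empty ones: 36 mm across at the floor, 42 mm at the top, 14 mm deep, floor 6 mm above the origin. Fixed. Origin: middle of the insert's underside, 3 mm above the desk; z up.
Things that resemble listed ones, but are neither listed nor needed, are in the scene too. There is more than one size of the swab_pack; the job needs the larger. Several things have the shape of the tape_roll; the one meant has the colours described above.

How it is judged:
At the end, for the whole second after the job is handed in: Each of the five is in the pocket made for it: within 8 mm of its middle, underside within 3 mm of the floor's height, same side up within 0.1 rad; thermometer and swab pack along their pockets within 0.12 rad, either way round; all at rest (horizontal distance between thermometer and thermometer_insert below 0.008 m and z of thermometer in the frame of thermometer_insert between 0.01 and 0.016 m and angle between each of thermometer, swab_pack, tape_roll, white_bottle, vial's own z axis and vertical below 0.1 rad and linear speed of each of thermometer, swab_pack, tape_roll, white_bottle, vial below 0.02 m/s and angle between the y axis of thermometer and the y axis of thermometer_insert, either way round below 0.12 rad and horizontal distance between swab_pack and swab_insert below 0.008 m and z of swab_pack in the frame of swab_insert between 0.009 and 0.015 m and angle between the y axis of swab_pack and the y axis of swab_insert, either way round below 0.12 rad and horizontal distance between tape_roll and tape_insert below 0.008 m and z of tape_roll in the frame of tape_insert between 0.012 and 0.018 m and horizontal distance between white_bottle and bottle_insert below 0.008 m and z of white_bottle in the frame of bottle_insert between 0.003 and 0.009 m and horizontal distance between vial and vial_insert below 0.008 m and z of vial in the frame of vial_insert between 0.003 and 0.009 m); the robot touches nothing.
It also fails if it takes over 134 s, if anything falls off the work surface, if the arm or the gripper's body presses on something with over 40 N, if the wrist force passes 120 N, or if a joint passes its speed limit or range.

ROBOT

A 6-joint arm with a two-finger parallel gripper is mounted at the origin on a cart in front of the work surface, level with it; the furniture and walls round the work are solid. World frame = base frame: x ahead of the robot, y to its left, z up, the work surface at z = 0. Lengths are in m, angles in rad, forces in N, time in s.
With the tool pointing down it reaches from about 0.35 to 0.975 m from the base axis. Payload 4.9 kg.
Tool frame: the origin (TCP) lies on the centre line of the jaws, within the pads' length; the fingertips stand manip.tip_reach ahead of it and the grasp point (between the pads) is the TCP (manip.tip_reach is the distance from the TCP to the fingertips, in m); z points along the fingers, y is the line along which they close (so a half turn about z gives the same grasp; the last joint's range is limited). The gripper opens to 85 mm and grips with 20 to 120 N. Pads are 22 mm wide; open, the fingers measure 114 mm over their backs; the gripper's body (76 mm by 85 mm) begins 54 mm behind the grasp point. The pads swing forward as they close: fully open they stand 13 mm farther back than shut.
Start: joints at [-1.314, 0.053, 1.613, -0, 1.476, -0.119], TCP at [0.229, -0.581, 0.25] pointing down, gripper open.
Joint ranges: [-3.01, 3.01], [-1.01, 2.22], [0.06, 2.58], [-1.02, 4.17], [0.09, 2.62], [-3.14, 3.14]. Speed limits (rad/s): [2.57, 2.57, 3.14, 3.14, 3.14, 3.14].

INTERFACE

Orientations are given as a unit quaternion [w, x, y, z].
In Python, from plant import manip gives the robot as it stands. The module is installed in compiled form; this text tells all that it offers.
- The arm moves only by the tool move_arm, never from a script. Its argument "rows" is a list of rows, each a list of 7 numbers: the shift along the tool's x, y, z in cm, then the turn, a rotation vector about the tool's x, y, z in degrees, then the opening, from -1 (shut) to 1 (fully open). In form: [[tx, ty, tz, ax, ay, az, jaw], ...]. A call has 1 to 20 rows; each row shifts and turns the commanded pose from where the row before left it, along the tool's axes as they then stand; what a row does not reach is not made up. A row lasts 1/12 s, in which the tool goes at most 41.7 mm and 7.16 degrees, less where a joint would pass 70% of its speed; a pose out of reach is approached as far as the arm can. A call is refused whole if a number of a shift passes 4.17 or a number of a turn 7.16, either way. A call with a gripper value outside its range is refused whole. The fingers move at their own pace and stop on an object; the grip force is fixed at half the most. Time passes only in rows, so rows that do not move let the fingers close. It gives the time, the measured TCP pose, the force, the opening and the grip force at its end, in the units of the state.
- manip.state(): the state, without advancing time (a new reading comes with each control period).
- manip.grab_frame(name): name is "scene" or "top"; returns a dict with "img" (384x512x3 uint8, blue, green, red), "mtx" (3x3 intrinsics, pixels), "R" (3x3) and "t" (3): a world point X has camera coordinates R X + t. Camera axes: x right, y down, z forward; pixel columns grow to the right and rows downward; lengths in m; the calibration is good to about 2 mm. A picture is of the moment at which its call begins. There is no depth.
- manip.job_done(): hands the job in; it is judged then, once.
The state is a dict: "time": time; "joint_pos": joint angles; "joint_vel": joint speeds; "joint_efforts": joint torques, N m; "tool_pos": TCP position; "tool_rot": TCP orientation; "contact_force": force on the tool from outside, world axes, zero at the start; "ft_torque": the same for the moment, N m; "gripper_width": opening from 0.0 (shut) to 1.0 (fully open); "grasp_force": force on a finger pad.
Only numpy, scipy, OpenCV 4.12 (cv2) and the standard library are available. Lean on these libraries where they do the work, as an engineer would, in place of code of your own. Each camera call takes 0.05 s, during which the arm holds its last target. There are 200 camera calls.

## Working session

There is one attempt and no reset: what is moved stays moved. The work goes in short steps, Python scripts to look and compute and a tool call to move; the robot and the scene stay as the last step left them, time stands still between calls to the robot, and variables do not carry over. Pictures are saved under pics/ and viewed, at most 14 in all, crops included, and the job is handed in when it is done.

Besides the shell and the picture viewer there is one more tool, called after "Call:" by a JSON object that holds its "name" and its "arguments", one argument or row to a line. move_arm: Moves the arm, as the interface text tells. Its arguments: {"type":"object","properties":{"rows":{"type":"array","items":{"type":"array","items":{"type":"number"}}}},"required":["rows"]}

```bash
mkdir -p pics; python3 - <<'E'
from plant import manip
import cv2,numpy as np
print(manip.tip_reach, manip.state())
for n in("top","scene"):
    f=manip.grab_frame(n); cv2.imwrite(f"pics/{n}0.png",f["img"]); print(n,f["mtx"],f["R"],f["t"])
    cv2.imwrite(f"pics/{n}0b.png",cv2.resize(f["img"],(800,600),interpolation=cv2.INTER_CUBIC))
E
```

```text
0.019 {'time': 0.0, 'joint_pos': array([-1.31398668e+00,  5.33404787e-02,  1.61431700e+00,  1.72336207e-06,
        1.47600109e+00, -1.19003670e-01]), 'joint_vel': array([-2.15087255e-03,  2.07391647e-04, -1.84285870e-03, -5.42855807e-04,
        4.34316264e-05,  2.89353132e-04]), 'joint_efforts': array([-1.21643821e-03, -3.93693924e+01, -3.70175028e+01, -1.48644267e-04,
        7.16950977e-03, -7.68500740e-06]), 'tool_pos': array([ 0.22923995, -0.5808027 ,  0.2490594 ]), 'tool_rot': array([-1.03056240e-03,  9.82396920e-01,  1.86802633e-01, -7.02616519e-05]), 'contact_force': array([-0.43710385,  0.17491977,  1.16909717]), 'ft_torque': array([-1.13789918e-02, -6.98883355e-03, -5.17267506e-05]), 'grasp_force': 0.0, 'gripper_width': 1.001711042050213}
top [[359.71742308   0.         258.67955833]
 [  0.         359.71742308 190.89244794]
 [  0.           0.           1.        ]] [[-0.02772203 -0.99954998  0.01145964]
 [-0.99913399  0.027351   -0.03135604]
 [ 0.03102849 -0.01231897 -0.99944258]] [0.01820066 0.4416301  1.02061338]
scene [[445.12332868   0.         253.53051295]
 [  0.         445.12332868 195.80807581]
 [  0.           0.           1.        ]] [[-0.9013464  -0.43306285  0.00558847]
 [-0.34285791  0.70559754 -0.6201456 ]
 [ 0.26461881 -0.56088206 -0.78446682]] [0.40871189 0.149475   1.50304223]
```

View pics/top0b.png

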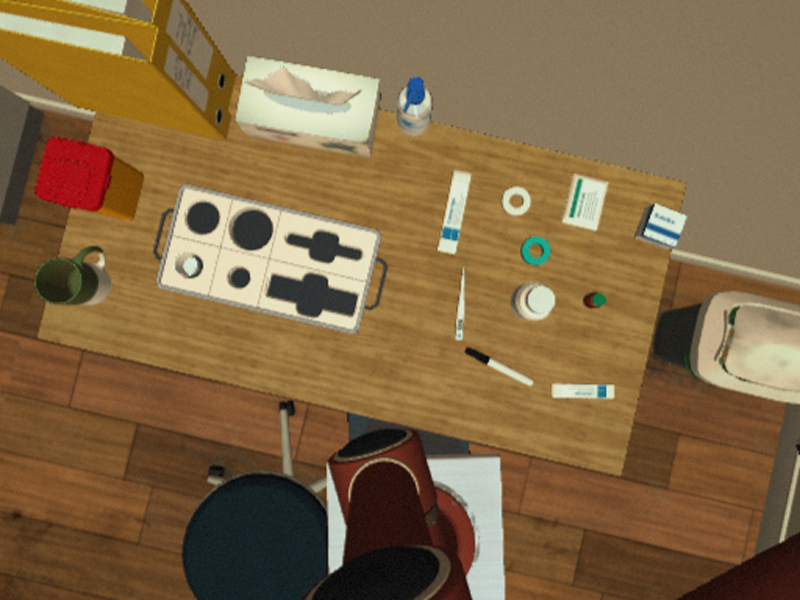

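View pics/scene0b.png

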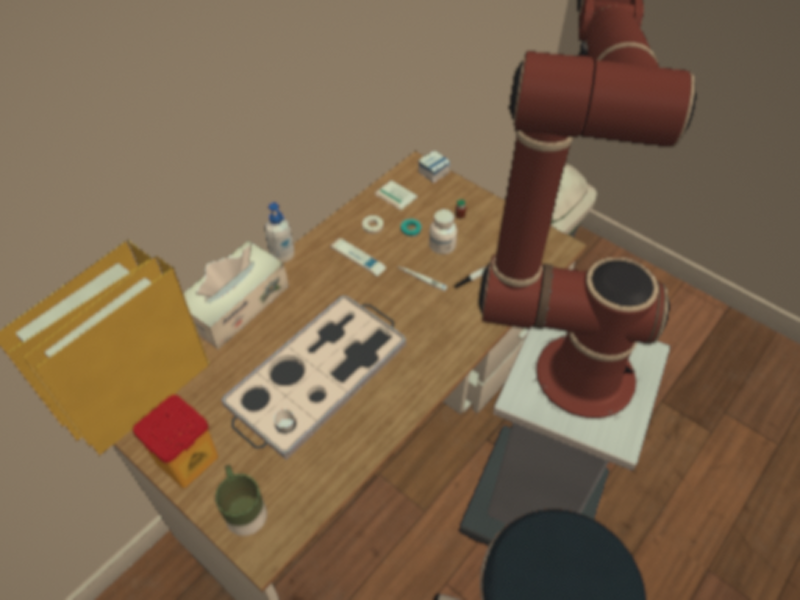

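Candidates (top0b pixels):
- Swab pack: long (455,212), short (583,391), or the flat box (584,202). I choose the long one.
- Tape: white ring (516,201) or teal ring (536,251). I choose the white ring.
- Bottle: (534,301), or the pump bottle (414,105). I choose the first.
- Thermometer: (461,305), or the marker pen (498,366). I choose the first.
- Vial: (596,300) only.
- Pockets: tape (203,217), bottle (251,229), vial (239,277), thermometer (325,247), swab (312,294). The pocket at (189,265) is occupied.

Next is one close crop to check these, along with the measurements.

```bash
cat > h.py <<'E'
import numpy as np,cv2
from plant import manip
from scipy.spatial.transform import Rotation as Ro
def unproj(f,uv,z):
    uv=np.atleast_2d(uv).astype(float); d=np.c_[uv,np.ones(len(uv))]@np.linalg.inv(f["mtx"]).T@f["R"]
    c=-f["R"].T@f["t"]; return c+d*((z-c[2])/d[:,2])[:,None]
def proj(f,X):
    p=(np.atleast_2d(X)@f["R"].T+f["t"])@f["mtx"].T; return p[:,:2]/p[:,2:]
E
python3 - <<'E'
from h import *
f=manip.grab_frame("top"); im=f["img"]
print("cam",-f["R"].T@f["t"], "base px",proj(f,[0,0,0]))
c=cv2.resize(im[100:262,276:420],None,fx=3.7,fy=3.7,interpolation=cv2.INTER_CUBIC); cv2.imwrite("pics/c1.png",c)
hsv=cv2.cvtColor(im,cv2.COLOR_BGR2HSV)
# dark pockets in tray
def blobs(m,box,amin,z,tag):
    k=np.zeros(m.shape,np.uint8); x0,y0,x1,y1=box; k[y0:y1,x0:x1]=m[y0:y1,x0:x1]
    n,l,s,c=cv2.connectedComponentsWithStats(k)
    for i in range(1,n):
        if s[i,4]>=amin:
            pts=np.argwhere(l==i)[:,::-1]; P=unproj(f,pts,z)[:,:2]; w,v=np.linalg.eigh(np.cov(P.T)) if len(P)>3 else (0,np.eye(2))
            r=cv2.minAreaRect((P*1000).astype(np.float32))
            print(tag,"px",c[i].round(1),"A",s[i,4],"xy",P.mean(0).round(4),"ax",np.degrees(np.arctan2(v[1,1],v[0,1])).round(1),"rect",np.round(r[0],1),np.round(r[1],1),round(r[2],1))
g=im.max(2)
blobs((g<90).astype(np.uint8),(105,120,245,212),30,.023,"dark")
blobs(((hsv[...,1]<70)&(g>130)).astype(np.uint8),(276,100,420,262),10,.012,"white")
blobs(((hsv[...,1]<60)&(g>130)).astype(np.uint8),(100,110,255,215),200,.023,"tray")
E
```

```text
cam [0.41008411 0.01868634 1.03368367] base px [[265.09442037 346.54594415]]
dark px [129.5 139.1] A 316 xy [0.5971 0.3654] ax 97.3 rect [597.4 365.4] [53.3 50.9] 88.5
dark px [161.1 146.8] A 503 xy [0.5731 0.2773] ax 133.0 rect [572.5 277.5] [67.3 67.9] 88.8
dark px [207.2 157.6] A 470 xy [0.5392 0.1486] ax 75.1 rect [539.3 148.6] [133.4  50.8] 70.0
dark px [126.5 170.5] A 33 xy [0.5088 0.3751] ax 163.6 rect [506.9 377. ] [16.5 38.9] 72.0
dark px [153.5 177.5] A 116 xy [0.4871 0.3001] ax 137.0 rect [487.1 300.1] [30.8 31. ] 88.9
dark px [199.6 188.5] A 954 xy [0.4526 0.1718] ax 75.2 rect [452.7 171.7] [157.8  72.8] 74.4
dark px [240.8 189.9] A 40 xy [0.4456 0.0564] ax 154.1 rect [448.9  55. ] [15.8 60.3] 59.5
white px [292. 128.] A 408 xy [ 0.619  -0.0942] ax 166.5 rect [617.9 -93.6] [ 31.9 109.1] 77.0
white px [375.1 129.7] A 602 xy [ 0.6082 -0.3325] ax 162.8 rect [ 609.  -330.3] [63.5 91.6] 72.9
white px [329.9 128.3] A 196 xy [ 0.6156 -0.2028] ax 171.5 rect [ 615.5 -202.8] [50.  50.3] 25.1
white px [417.7 137.9] A 42 xy [ 0.5814 -0.4543] ax 168.4 rect [ 585.6 -452.5] [11.5 37.6] 87.6
white px [415.7 149.3] A 40 xy [ 0.5488 -0.4473] ax 59.8 rect [ 548.7 -448. ] [23.9 13.4] 66.6
white px [286.  156.8] A 101 xy [ 0.5371 -0.0745] ax 67.6 rect [539.8 -75.1] [32.5 31.9] 74.3
white px [412.8 153.1] A 16 xy [ 0.5379 -0.4384] ax 67.1 rect [ 537.8 -438.8] [36.2  3.2] 66.6
white px [294.4 198. ] A 135 xy [ 0.4188 -0.0948] ax 174.2 rect [430.3 -94.1] [ 11.4 130.9] 88.2
white px [342.  192.6] A 445 xy [ 0.4306 -0.2312] ax 109.8 rect [ 432.2 -231.2] [68.7 62.7] 88.4
white px [325.9 238. ] A 124 xy [ 0.303  -0.1808] ax 61.6 rect [ 302.7 -181.6] [87.5 10.1] 61.9
white px [371.4 250. ] A 312 xy [ 0.2653 -0.3091] ax 88.4 rect [ 265.2 -312.2] [111.2  22.6] 88.3
tray px [170.1 165.2] A 5854 xy [0.5207 0.253 ] ax 79.2 rect [520.3 248.8] [372.1 192. ] 75.1
```

View pics/c1.png

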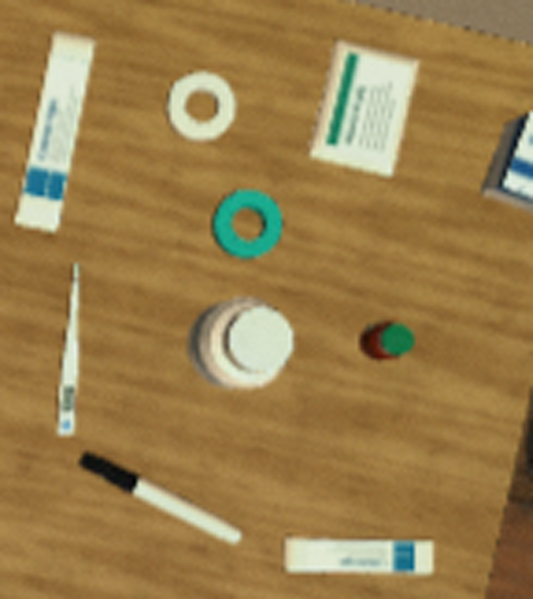

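The crop confirms the choices: long pack at crop (55,132), white ring (202,106), bottle cap (262,338), vial cap (396,340), thermometer (68,350) with its probe pointing up. I'll look closer at the tray to measure the pockets.

```bash
python3 - <<'E'
import cv2
im=cv2.imread("pics/top0.png"); cv2.imwrite("pics/c2.png",cv2.resize(im[112:217,98:250],None,fx=5.2,fy=5.2,interpolation=cv2.INTER_CUBIC))
E
```

```text
(no output)
```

View pics/c2.png

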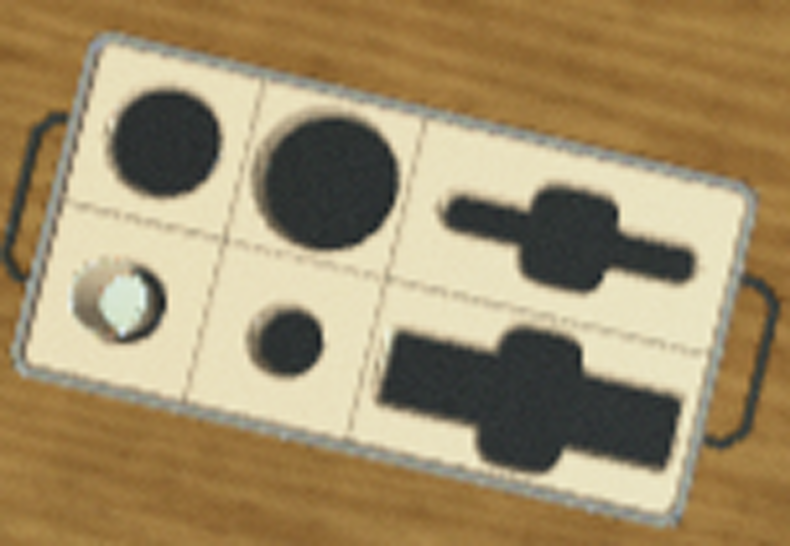

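The dark areas are the pocket floors, with pale walls, so I fit "floor seen through the rim" for each pocket. I also refine the objects, cross-checking heights with the scene camera.

```bash
cat > meas.py <<'E'
from h import *
S=8
def poly(f,P,shape):
    m=np.zeros((shape[0]*S,shape[1]*S),np.uint8)
    uv=(proj(f,P)+.5)*S-.5
    cv2.fillPoly(m,[np.round(uv*16).astype(np.int32)],1,shift=4); return m
def cen(m):
    M=cv2.moments(m,True); return (np.array([M["m10"],M["m01"]])/M["m00"]+.5)/S-.5, M["m00"]/S/S
def circ(d): a=np.linspace(0,2*np.pi,60); return np.c_[np.cos(a),np.sin(a)]*d/2
def cross(w,l,sw): # y along l
    w/=2;l/=2;sw/=2;h=.015
    return np.array([[w,-l],[w,-h],[sw,-h],[sw,h],[w,h],[w,l],[-w,l],[-w,h],[-sw,h],[-sw,-h],[-w,-h],[-w,-l]])
PK={"tape":(circ(.059),.018,circ(.065)),"bottle":(circ(.074),.009,circ(.080)),"vial":(circ(.036),.009,circ(.042)),
"thermo":(cross(.019,.139,.054),.016,cross(.026,.146,.056)),"swab":(cross(.040,.162,.076),.015,cross(.047,.169,.079))}
def place(P,xy,th,z):
    c,s=np.cos(th),np.sin(th); return np.c_[P@np.array([[c,s],[-s,c]])+xy,np.full(len(P),z)]
def sim(f,n,xy,th):
    a,z,b=PK[n]; sh=f["img"].shape
    return poly(f,place(a,xy,th,z),sh)&poly(f,place(b,xy,th,.023),sh)
E
python3 - <<'E'
from meas import *
g0={"tape":(.5971,.3654),"bottle":(.5731,.2773),"vial":(.4871,.3001),"thermo":(.5392,.1486),"swab":(.4526,.1718)}
F={n:manip.grab_frame(n) for n in("top","scene")}
th=np.radians(75-90)
for cam,f in F.items():
    up=cv2.resize(f["img"],None,fx=S,fy=S,interpolation=cv2.INTER_LINEAR).max(2)
    dark=(up<115).astype(np.uint8); n,l,s,c=cv2.connectedComponentsWithStats(dark)
    res={}
    for k,xy in g0.items():
        xy=np.array(xy)
        u0=proj(f,[*xy,.02])[0]; i=l[int(u0[1]*S),int(u0[0]*S)]
        if i==0: print(cam,k,"no blob");continue
        m=(l==i).astype(np.uint8); cm,am=cen(m)
        for _ in range(6):
            cs,as_=cen(sim(f,k,xy,th)); xy=xy+(unproj(f,cm,.015)-unproj(f,cs,.015))[0,:2]
        res[k]=xy; ang=""
        if k in("thermo","swab"):
            pts=np.argwhere(m)[:,::-1][::7]/S; P=unproj(f,pts,PK[k][1])[:,:2]
            w,v=np.linalg.eigh(np.cov(P.T)); ang=np.degrees(np.arctan2(v[1,1],v[0,1]))%180
        print(cam,k,(xy*1000).round(1),"area ratio",round(am/as_,2),ang)
    # lattice fit
    L={"tape":(.045,.135),"bottle":(.045,.045),"vial":(-.045,.045),"thermo":(.045,-.09),"swab":(-.045,-.09)}
    A=np.array([L[k] for k in res]);B=np.array([res[k] for k in res])
    M,_=cv2.estimateAffinePartial2D(A,B); sc=np.hypot(M[0,0],M[1,0]); print(cam,"lattice scale",sc,"rot",np.degrees(np.arctan2(M[1,0],M[0,0])),"resid mm",((A@M[:,:2].T+M[:,2]-B)*1000).round(1).tolist())
f=F["top"]; up=cv2.resize(f["img"],None,fx=S,fy=S,interpolation=cv2.INTER_LINEAR); hsv=cv2.cvtColor(up,cv2.COLOR_BGR2HSV)
H,Sa,V=cv2.split(hsv)
m=(((Sa<95)&(V>120))|((H>60)&(H<130)&(Sa>60))).astype(np.uint8)
n,l,s,c=cv2.connectedComponentsWithStats(m)
for k,px,z in(("swab",(291,136),.012),("tape",(325.5,128),.013),("thermo",(294.5,203),.008),("bottle",(347,192),.1),("vialcap",(383,192),.049),("teal",(337,160),.013)):
    i=l[int(px[1]*S),int(px[0]*S)]
    if i==0: print(k,"none",hsv[int(px[1]*S),int(px[0]*S)]);continue
    pts=(np.argwhere(l==i)[:,::-1]+.5)/S-.5; P=unproj(f,pts,z)[:,:2].astype(np.float32)*1000
    r=cv2.minAreaRect(P); cc=cv2.minEnclosingCircle(P); print(k,"cen",P.mean(0).round(1),"rect",np.round(r[0],1),np.round(r[1],1),round(r[2],1),"circ",np.round(cc[0],1),round(cc[1],1))
E
```

```text
top tape [598.  367.2] area ratio 0.97 
top bottle [575.3 281.3] area ratio 1.0 
top vial [488.  304.8] area ratio 1.0 
top thermo [540.2 149.8] area ratio 1.08 75.29427608888082
top swab [453.  173.1] area ratio 1.04 75.09898844104752
top lattice scale 1.0022171535710072 rot -14.98702386654071 resid mm [[0.4, 0.7], [-0.2, -0.5], [-0.1, -0.7], [-0.1, 0.3], [0.0, 0.2]]
scene tape [601.5 367.8] area ratio 0.84 
scene bottle [579.1 279.7] area ratio 0.91 
scene vial [491.8 302.9] area ratio 0.77 
scene thermo [543.3 149.3] area ratio 0.89 74.37588139082399
scene swab [456.2 172.1] area ratio 0.93 74.75742797463604
scene lattice scale 1.0040245624910002 rot -14.913815408005306 resid mm [[0.4, -0.5], [-0.4, 0.3], [-0.5, 0.3], [0.4, -0.3], [0.2, 0.2]]
swab cen [597.8 -89.3] rect [598.2 -89.8] [ 35.6 153.9] 76.5 circ [598.4 -89. ] 77.7
tape cen [ 615.5 -202.7] rect [ 615.6 -202.9] [53.5 54. ] 88.5 circ [ 615.4 -202.5] 27.7
thermo cen [418.4 -95.6] rect [430.  -96.8] [ 14.9 134.1] 84.1 circ [430.3 -94.7] 67.1
bottle cen [ 428.6 -209.2] rect [ 427.5 -208.6] [64.1 67.4] 61.4 circ [ 428.4 -207.1] 37.5
vialcap cen [ 430.1 -334.8] rect [ 430.1 -334.9] [22.7 21.2] 56.9 circ [ 430.5 -335.2] 11.8
teal cen [ 523.3 -236.1] rect [ 523.6 -235.7] [53.7 54.4] 88.5 circ [ 523.4 -235.7] 28.1
```

```bash
python3 - <<'E'
from meas import *
O={"swab":((.598,-.0895),.012),"tape":((.6155,-.2028),.013),"thermo":((.418,-.0956),.008),"vialcap":((.4303,-.335),.049),"teal":((.5235,-.236),.013)}
f=manip.grab_frame("scene"); up=cv2.resize(f["img"],None,fx=S,fy=S,interpolation=cv2.INTER_LINEAR); H,Sa,V=cv2.split(cv2.cvtColor(up,cv2.COLOR_BGR2HSV))
m=(((Sa<95)&(V>110))|((H>60)&(H<130)&(Sa>60))).astype(np.uint8)
n,l,s,c=cv2.connectedComponentsWithStats(m)
for k,(xy,z) in O.items():
    u=proj(f,[*xy,z])[0]
    if k in("tape","teal"): u=proj(f,[xy[0]+.02,xy[1],z])[0]
    i=l[int(u[1]*S),int(u[0]*S)]
    if i==0: print(k,"none",u);continue
    pts=(np.argwhere(l==i)[:,::-1]+.5)/S-.5; P=unproj(f,pts,z)[:,:2].astype(np.float32)*1000
    r=cv2.minAreaRect(P); print(k,"cen",P.mean(0).round(1),"rect",np.round(r[0],1),np.round(r[1],1),round(r[2],1))
for cam,px in(("top",(346.2,191)),("scene",None)):
    f=manip.grab_frame(cam)
    if px is None: px=proj(f,[.429,-.23,.1])[0]
    x0,y0=int(px[0])-20,int(px[1])-20
    g=cv2.resize(f["img"][y0:y0+40,x0:x0+40],None,fx=8,fy=8,interpolation=cv2.INTER_CUBIC)
    cv2.imwrite(f"pics/cap_{cam}.png",g)
    if cam=="top":
        gg=cv2.cvtColor(g,cv2.COLOR_BGR2GRAY)
        C=cv2.HoughCircles(gg,cv2.HOUGH_GRADIENT,1.5,20,param1=60,param2=10,minRadius=66,maxRadius=80)
        for q in C[0][:3]:
            uv=(q[:2]+.5)/8-.5+[x0,y0]; print("cap",uv,q[2]/8,unproj(f,uv,.1))
        C=cv2.HoughCircles(gg,cv2.HOUGH_GRADIENT,1.5,20,param1=60,param2=10,minRadius=92,maxRadius=112)
        for q in C[0][:3]:
            uv=(q[:2]+.5)/8-.5+[x0,y0]; print("body",uv,q[2]/8,unproj(f,uv,.075))
a=np.hstack([cv2.imread("pics/cap_top.png"),cv2.imread("pics/cap_scene.png")]);cv2.imwrite("pics/cap.png",a)
E
```

```text
swab cen [596.7 -84.2] rect [598.  -84.9] [ 45.6 161. ] 76.1
tape cen [ 617.  -198.8] rect [ 617.3 -198.8] [57.7 67.7] 26.0
thermo cen [420.9 -93. ] rect [428.3 -93.9] [ 24.9 131.6] 84.4
vialcap cen [ 432. -331.] rect [ 432.3 -330.9] [12.9 16. ] 22.3
teal cen [ 524.7 -233.3] rect [ 523.8 -233.3] [62.4 67.3] 69.7
cap [346.09375 191.65625] 8.625 [[ 0.4308522  -0.22033484  0.1       ]]
cap [343.65625 195.03125] 9.0375 [[ 0.42224229 -0.21366305  0.1       ]]
cap [339.34375 193.15625] 9.88125 [[ 0.42743066 -0.20258124  0.1       ]]
body [341.59375 192.21875] 12.2125 [[ 0.43023521 -0.21462166  0.075     ]]
body [344.40625 192.21875] 11.93125 [[ 0.43002856 -0.2221587   0.075     ]]
body [351.15625 191.28125] 13.675 [[ 0.43203912 -0.24034295  0.075     ]]
```

View pics/cap.png

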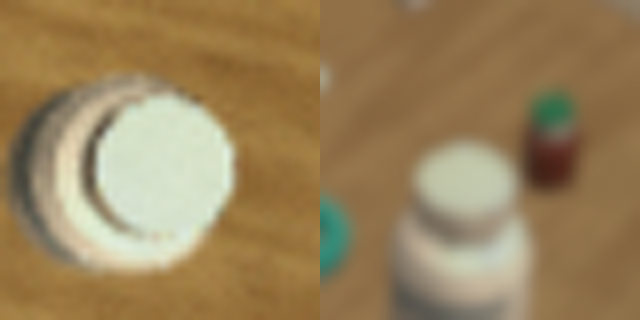

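```bash
cat > go.py <<'E'
import sys
from h import *
x,y,z,psi=map(float,sys.argv[1:5]); s=manip.state(); q=s["tool_rot"]; R=Ro.from_quat([q[1],q[2],q[3],q[0]]).as_matrix()
d=R.T@(np.array([x,y,z])-s["tool_pos"]); p=np.degrees(np.arctan2(R[1,0],R[0,0]))
print("tool shift cm",(d*100).round(2),"psi",p.round(2),"turn z",round((p-psi+180)%360-180,2),"tilt",np.degrees(R[:2,2]).round(2),"t",s["time"].round(2),"w",round(s["gripper_width"]*85,1))
E
python3 go.py .6155 -.2028 .12 20
```

```text
Traceback (most recent call last):
  File "go.py", line 5, in <module>
    print("tool shift cm",(d*100).round(2),"psi",p.round(2),"turn z",round((p-psi+180)%360-180,2),"tilt",np.degrees(R[:2,2]).round(2),"t",s["time"].round(2),"w",round(s["gripper_width"]*85,1))
                                                                                                                                          ^^^^^^^^^^^^^^^
AttributeError: 'float' object has no attribute 'round'
```

```bash
sed -i 's/s\["time"\].round(2)/round(s["time"],2)/' go.py; python3 go.py .6155 -.2028 .12 20
```

```text
tool shift cm [ 49.81 -21.03  13.02] psi 21.53 turn z 1.53 tilt [-0.01  0.02] t 0.4 w 85.1
```

Call:
{"name": "move_arm", "arguments": {
  "rows": [
    [2.7, -1.15, 0.2, 0, 0, 0, 0.5],
    [2.7, -1.15, 0.2, 0, 0, 0, 0.5],
    [2.7, -1.15, 0.2, 0, 0, 0, 0.5],
    [2.7, -1.15, 0.2, 0, 0, 0, 0.5],
    [2.7, -1.15, 0.2, 0, 0, 0, 0.5],
    [2.7, -1.15, 0.2, 0, 0, 0, 0.5],
    [2.7, -1.15, 0.2, 0, 0, 0, 0.5],
    [2.7, -1.15, 0.2, 0, 0, 0, 0.5],
    [2.7, -1.15, 0.2, 0, 0, 0, 0.5],
    [2.7, -1.15, 0.2, 0, 0, 0, 0.5],
    [2.7, -1.15, 0.5, 0, 0, 0, 0.5],
    [2.7, -1.15, 0.5, 0, 0, 0, 0.5],
    [2.7, -1.15, 1, 0, 0, 0, 0.5],
    [2.7, -1.15, 1, 0, 0, 0, 0.5],
    [2.7, -1.15, 1.5, 0, 0, 0, 0.5],
    [2.7, -1.15, 1.5, 0, 0, 0, 0.5],
    [2.7, -1.15, 1.5, 0, 0, 0, 0.5],
    [2.7, -1.15, 1.5, 0, 0, 0, 0.5],
    [0, 0, 0, 0, 0, 0, 0.5],
    [0, 0, 0, 0, 0, 0, 0.5]
  ]
}}

```text
time: 2.07
tool_pos: [0.6054, -0.209, 0.1387]
tool_rot: [-0.001, 0.982, 0.188, -0.001]
contact_force: [-0.7, 0.1, -0.4]
gripper_width: 0.749
grasp_force: 0.0
```

```bash
python3 go.py .6155 -.2028 .045 20; python3 -c "
from plant import manip;s=manip.state();print(manip.tip_reach,s['joint_pos'],s['contact_force'])"
```

```text
tool shift cm [ 1.18 -0.19  9.37] psi 21.68 turn z 1.68 tilt [-0.15  0.05] t 2.07 w 63.7
0.019 [-4.48423984e-01  1.79668195e-01  1.66715312e+00 -3.19879053e-04
  1.29754025e+00  7.44149598e-01] [-0.65933273  0.05337396 -0.39110273]
```

Call:
{"name": "move_arm", "arguments": {
  "rows": [
    [0.6, -0.1, 1.8, 0, 0, 0, 0.5],
    [0.6, -0.1, 1.8, 0, 0, 0, 0.5],
    [0, 0, 1.8, 0, 0, 0, 0.5],
    [0, 0, 1.8, 0, 0, 0, 0.5],
    [0, 0, 1.8, 0, 0, 0, 0.5],
    [0, 0, 1, 0, 0, 0, 0.5],
    [0, 0, 0.8, 0, 0, 0, 0.5],
    [0, 0, 0, 0, 0, 0, 0.5],
    [0, 0, 0, 0, 0, 0, 0.5]
  ]
}}

```text
time: 2.82
tool_pos: [0.6161, -0.2048, 0.0329]
tool_rot: [0.0, 0.982, 0.187, 0.0]
contact_force: [-0.4, 0.8, -0.5]
gripper_width: 0.748
grasp_force: 0.0
```

Call:
{"name": "move_arm", "arguments": {
  "rows": [
    [0, 0, 0.2, 0, 0, 0, 0.5],
    [0, 0, 0.2, 0, 0, 0, 0.5],
    [0, 0, 0.2, 0, 0, 0, 0.5],
    [0, 0, 0, 0, 0, 0, 0.5]
  ]
}}

```text
time: 3.15
tool_pos: [0.616, -0.2041, 0.0264]
tool_rot: [0.0, 0.982, 0.187, 0.0]
contact_force: [-0.8, 1.6, 0.1]
gripper_width: 0.748
grasp_force: 0.0
```

Call:
{"name": "move_arm", "arguments": {
  "rows": [
    [0, 0, 0.2, 0, 0, 0, 0.5],
    [0, 0, 0.2, 0, 0, 0, 0.5],
    [0, 0, 0, 0, 0, 0, 0.5]
  ]
}}

```text
time: 3.4
tool_pos: [0.6156, -0.204, 0.0218]
tool_rot: [-0.0, 0.982, 0.187, -0.0]
contact_force: [0.5, -0.1, -0.6]
gripper_width: 0.752
grasp_force: 0.0
```

Call:
{"name": "move_arm", "arguments": {
  "rows": [
    [0, 0, 0.2, 0, 0, 0, 0.5],
    [0, 0, 0.2, 0, 0, 0, 0.5],
    [0, 0, 0, 0, 0, 0, 0.5]
  ]
}}

```text
time: 3.65
tool_pos: [0.6156, -0.204, 0.0177]
tool_rot: [-0.0, 0.982, 0.187, -0.0]
contact_force: [0.3, -0.6, 0.3]
gripper_width: 0.751
grasp_force: 0.0
```

Call:
{"name": "move_arm", "arguments": {
  "rows": [
    [0, 0, 0.2, 0, 0, 0, 0.5],
    [0, 0, 0, 0, 0, 0, 0.5]
  ]
}}

```text
time: 3.82
tool_pos: [0.6157, -0.2041, 0.0159]
tool_rot: [-0.0, 0.982, 0.187, -0.0]
contact_force: [-0.2, 0.1, 0.7]
gripper_width: 0.745
grasp_force: 0.0
```

Call:
{"name": "move_arm", "arguments": {
  "rows": [
    [0, 0, 0.2, 0, 0, 0, 0.5],
    [0, 0, 0, 0, 0, 0, 0.5]
  ]
}}

```text
time: 3.98
tool_pos: [0.6157, -0.2041, 0.0139]
tool_rot: [-0.0, 0.982, 0.187, -0.0]
contact_force: [-0.4, 0.6, -0.6]
gripper_width: 0.749
grasp_force: 0.0
```

Call:
{"name": "move_arm", "arguments": {
  "rows": [
    [0, 0, 0.2, 0, 0, 0, 0.5],
    [0, 0, 0, 0, 0, 0, 0.5]
  ]
}}

```text
time: 4.15
tool_pos: [0.6163, -0.2043, 0.013]
tool_rot: [0.0, 0.982, 0.187, 0.0]
contact_force: [-0.4, -0.0, 3.7]
gripper_width: 0.752
grasp_force: 1.8
```

The tips touch at TCP z = 0.013 with 64 mm opening, which matches the arc model: reach is 15.5 mm at 53 mm, 18.2 mm at 34 mm and about 19 mm at 13 mm. I raise and grip the tape by its upper half.

Call:
{"name": "move_arm", "arguments": {
  "rows": [
    [0, 0, -0.6, 0, 0, 0, 0.5],
    [0, 0, -0.5, 0, 0, 0, 0.5],
    [0, 0, 0, 0, 0, 0, -1],
    [0, 0, 0, 0, 0, 0, -1],
    [0, 0, 0, 0, 0, 0, -1],
    [0, 0, 0, 0, 0, 0, -1],
    [0, 0, 0, 0, 0, 0, -1]
  ]
}}

```text
time: 4.73
tool_pos: [0.6171, -0.2048, 0.0255]
tool_rot: [0.001, 0.982, 0.187, 0.001]
contact_force: [-1.6, 0.0, 8.3]
gripper_width: 0.549
grasp_force: 60.4
```

Call:
{"name": "move_arm", "arguments": {
  "rows": [
    [0, 0, -1, 0, 0, 0, -1],
    [0, 0, -2, 0, 0, 0, -1],
    [0, 0, -3, 0, 0, 0, -1],
    [0, 0, -3, 0, 0, 0, -1],
    [0, 0, 0, 0, 0, 0, -1],
    [0, 0, 0, 0, 0, 0, -1]
  ]
}}

```text
time: 5.23
tool_pos: [0.6176, -0.2049, 0.1167]
tool_rot: [0.002, 0.982, 0.187, 0.002]
contact_force: [0.2, 0.3, -0.8]
gripper_width: 0.555
grasp_force: 61.6
```

```bash
python3 - <<'E'
from h import *
out=[]
for n in("top","scene"):
    f=manip.grab_frame(n); u=proj(f,manip.state()["tool_pos"])[0].astype(int); x,y=max(u[0]-40,0),max(u[1]-40,0)
    out.append(cv2.resize(f["img"][y:y+80,x:x+80],(400,400),interpolation=cv2.INTER_CUBIC))
cv2.imwrite("pics/g1.png",np.hstack(out)); s=manip.state(); print(s["tool_pos"],s["contact_force"],s["gripper_width"],s["grasp_force"])
E
```

```text
[ 0.61526393 -0.20386368  0.11250421] [-0.40236536 -0.07835971 -1.99200561] 0.5544764251167713 61.62656666158
```

View pics/g1.png

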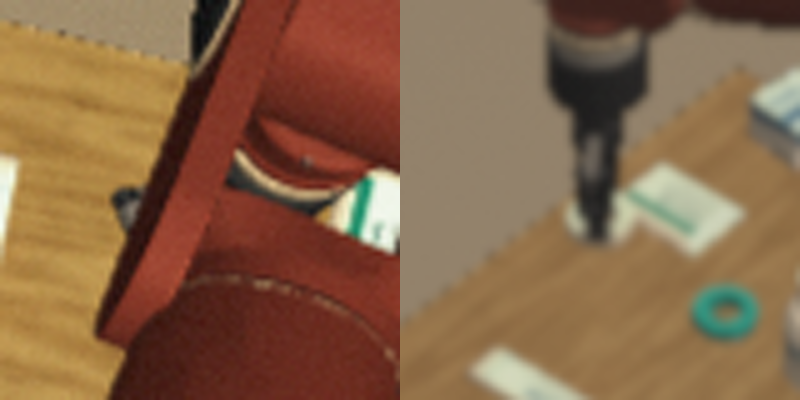

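The tape is held level, with the ring at crop (600,215) and the fingers in front of it. Before crossing, I check the clearance to the binders, pump bottle and tissue box.

```bash
python3 - <<'E'
from h import *
f=manip.grab_frame("scene")
for n,p in (("binder R",(207,357)),("binder L",(100,452)),("tissue L",(219,340)),("tissue R",(288,300)),("pump",(280,262))):
    print(n,unproj(f,[np.array(p)/1.5625],0)[0,:2].round(3))
t=manip.grab_frame("top")
for n,p in (("binder corner",(222,137)),("tissue frontR",(371,155)),("tissue frontL",(240,135))): print(n,unproj(t,[np.array(p)/1.5625],0)[0,:2].round(3))
E
python3 go.py .5995 .3677 .0435 20
```

```text
binder R [0.762 0.317]
binder L [0.82  0.598]
tissue L [0.764 0.268]
tissue R [0.685 0.101]
pump [0.765 0.008]
binder corner [0.75  0.335]
tissue frontR [0.709 0.06 ]
tissue frontL [0.753 0.301]
tool shift cm [ 19.57 -53.68   6.86] psi 21.53 turn z 1.53 tilt [-0.19  0.09] t 5.43 w 47.3
```

Call:
{"name": "move_arm", "arguments": {
  "rows": [
    [0.9, -2.5, -1, 0, 0, 0, -1],
    [0.9, -2.5, -1, 0, 0, 0, -1],
    [0.9, -2.5, -1, 0, 0, 0, -1],
    [0.9, -2.5, 0, 0, 0, 0, -1],
    [0.9, -2.5, 0, 0, 0, 0, -1],
    [0.9, -2.5, 0, 0, 0, 0, -1],
    [0.9, -2.5, 0, 0, 0, 0, -1],
    [0.9, -2.5, 0, 0, 0, 0, -1],
    [0.9, -2.5, 0, 0, 0, 0, -1],
    [0.9, -2.5, 0, 0, 0, 0, -1],
    [0.9, -2.5, 0, 0, 0, 0, -1],
    [0.9, -2.5, 0, 0, 0, 0, -1],
    [0.9, -2.5, 0, 0, 0, 0, -1],
    [0.9, -2.5, 0, 0, 0, 0, -1],
    [0.9, -2.5, 0, 0, 0, 0, -1],
    [0.9, -2.5, 0, 0, 0, 0, -1],
    [0.9, -2.5, 0, 0, 0, 0, -1],
    [0.9, -2.5, 0, 0, 0, 0, -1],
    [0.9, -2.5, 0, 0, 0, 0, -1],
    [0.9, -2.5, 0, 0, 0, 0, -1]
  ]
}}

```text
time: 7.1
tool_pos: [0.5987, 0.3279, 0.1411]
tool_rot: [0.0, 0.982, 0.187, -0.002]
contact_force: [0.3, 0.0, -0.1]
gripper_width: 0.553
grasp_force: 61.7
```

```bash
python3 go.py .5995 .3677 .0435 20
```

```text
tool shift cm [ 1.57 -3.67  9.75] psi 21.54 turn z 1.54 tilt [-0.18 -0.08] t 7.1 w 47.0
```

Call:
{"name": "move_arm", "arguments": {
  "rows": [
    [0.8, -1.8, 1, 0, 0, 0, -1],
    [0.8, -1.85, 2, 0, 0, 0, -1],
    [0, 0, 2, 0, 0, 0, -1],
    [0, 0, 1.5, 0, 0, 0, -1],
    [0, 0, 0, 0, 0, 0, -1],
    [0, 0, 0, 0, 0, 0, -1],
    [0, 0, 0, 0, 0, 0, -1]
  ]
}}

```text
time: 7.68
tool_pos: [0.6018, 0.3663, 0.0788]
tool_rot: [-0.0, 0.982, 0.186, 0.0]
contact_force: [-0.3, 0.2, -0.9]
gripper_width: 0.552
grasp_force: 61.7
```

```bash
python3 go.py .5995 .3677 .0435 20; python3 - <<'E'
from h import *
out=[]
s=manip.state()
for n in("top","scene"):
    f=manip.grab_frame(n); u=proj(f,s["tool_pos"])[0].astype(int); x,y=max(u[0]-40,0),max(u[1]-40,0)
    im=cv2.resize(f["img"][y:y+80,x:x+80],(400,400),interpolation=cv2.INTER_CUBIC)
    for X,c in (([.5995,.3677,.023],(0,0,255)),(s["tool_pos"],(0,255,0))):
        p=((proj(f,X)[0]-[x,y])*5).astype(int); cv2.circle(im,tuple(int(v) for v in p),4,c,-1)
    out.append(im)
cv2.imwrite("pics/g2.png",np.hstack(out))
E
```

```text
tool shift cm [-0.16 -0.21  3.53] psi 21.48 turn z 1.48 tilt [0.02 0.  ] t 7.68 w 46.9
```

View pics/g2.png

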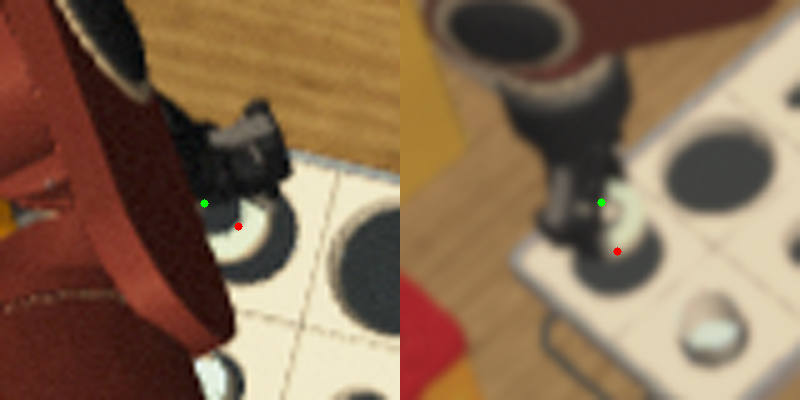

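```bash
python3 - <<'E'
from meas import *
from scipy.optimize import least_squares
s=manip.state(); T=s["tool_pos"]; zt=T[2]-.0255+.013
for n in("top","scene"):
    f=manip.grab_frame(n); im=cv2.resize(f["img"],None,fx=S,fy=S,interpolation=cv2.INTER_LINEAR).astype(int)
    u=proj(f,[T[0],T[1],zt])[0]
    m=((im[...,2]-im[...,0]<12)&(im.min(2)>130)).astype(np.uint8)
    k=np.zeros_like(m); x,y=(u*S).astype(int); k[y-130:y+130,x-130:x+130]=m[y-130:y+130,x-130:x+130]
    nn,l,st,c=cv2.connectedComponentsWithStats(k)
    if nn<2: print(n,"none",im[y+30,x+100]);continue
    i=1+np.argmax(st[1:,4]); P=unproj(f,(np.argwhere(l==i)[:,::-1]+.5)/S-.5,zt)[:,:2]
    print(n,"area",st[i,4]/S/S,"TCP",T.round(4),"mask min",P.min(0).round(4),"max",P.max(0).round(4))
    H=cv2.convexHull(P.astype(np.float32))[:,0]
    # outer edge fit: all mask points within R of centre, maximise coverage
    best=[]
    for dx in np.arange(-.014,.0141,.001):
        for dy in np.arange(-.014,.0141,.001):
            r=np.hypot(*(P-T[:2]-[dx,dy]).T); best.append((((r<.027)&(r>.011)).mean(),dx,dy))
    b=max(best)[0]; B=np.array([q[1:] for q in best if q[0]>b-.002]); print(n,"cover",round(b,3),"offset mean",B.mean(0).round(4),"span",B.min(0),B.max(0))
E
```

```text
top area 0.34375 TCP [0.6025 0.3667 0.0802] mask min [0.5892 0.3572] max [0.5925 0.3633]
top cover 1.0 offset mean [0.0024 0.0018] span [-0.014 -0.014] [0.013 0.014]
scene none [170 198 214]
```

```bash
python3 - <<'E'
from meas import *
s=manip.state(); T=s["tool_pos"]; zt=T[2]-.0255+.013
for n,rg,cr in(("top",(255,238),(310,200)),("scene",(640,212),(600,330))):
    f=manip.grab_frame(n); u=proj(f,[.6018,.3663,.0788])[0].astype(int); o=u-40
    for p in (rg,cr): q=np.array([p[0]%400,p[1]])//5+o; print(n,f["img"][q[1],q[0]])
    im=cv2.resize(f["img"],None,fx=S,fy=S,interpolation=cv2.INTER_LINEAR).astype(int)
    m=((im[...,1]-im[...,2]>-5)&(im[...,2]-im[...,0]<45)&(im.min(2)>110)).astype(np.uint8)
    k=np.zeros_like(m); x,y=(proj(f,[T[0],T[1],zt])[0]*S).astype(int); k[y-130:y+130,x-130:x+130]=m[y-130:y+130,x-130:x+130]
    nn,l,st,c=cv2.connectedComponentsWithStats(k)
    if nn<2: continue
    i=1+np.argmax(st[1:,4]); P=unproj(f,(np.argwhere(l==i)[:,::-1]+.5)/S-.5,zt)[:,:2]-T[:2]
    H=cv2.convexHull(P.astype(np.float32))[:,0]
    print(n,"area",st[i,4]/S/S,"rel min",P.min(0).round(4),"max",P.max(0).round(4))
    best=[]
    for dx in np.arange(-.014,.0141,.001):
        for dy in np.arange(-.014,.0141,.001):
            r=np.hypot(*(P-[dx,dy]).T); best.append((((r<.027)&(r>.011)).mean(),dx,dy))
    b=max(best)[0]; B=np.array([q[1:] for q in best if q[0]>b-.003]); print(n,"cover",round(b,3),"offset mean",B.mean(0).round(4),"span",B.min(0),B.max(0))
E
```

```text
top [147 184 195]
top [202 233 240]
top area 68.140625 rel min [-0.0274 -0.0272] max [0.0045 0.0035]
top cover 1.0 offset mean [-0.001  -0.0015] span [-0.001 -0.002] [-0.001 -0.001]
scene [173 208 214]
scene [161 185 200]
scene area 54.328125 rel min [-0.0232 -0.0264] max [0.0093 0.0168]
scene cover 1.0 offset mean [ 0.0032 -0.    ] span [ 0.003 -0.001] [0.004 0.001]
```

The ring sits centred on the TCP (top camera offset −1, −1.5 mm). Target is TCP (0.599, 0.3685).

```bash
python3 go.py .599 .3685 .0445 20
```

```text
tool shift cm [-0.22 -0.27  3.51] psi 21.51 turn z 1.51 tilt [0.1  0.05] t 7.98 w 46.9
```

Call:
{"name": "move_arm", "arguments": {
  "rows": [
    [-0.2, -0.3, 0.8, 0, 0, 0, -1],
    [0, 0, 0.8, 0, 0, 0, -1],
    [0, 0, 0.8, 0, 0, 0, -1],
    [0, 0, 0.6, 0, 0, 0, -1],
    [0, 0, 0.3, 0, 0, 0, -1],
    [0, 0, 0.2, 0, 0, 0, -1],
    [0, 0, 0, 0, 0, 0, -1],
    [0, 0, 0, 0, 0, 0, -1]
  ]
}}

```text
time: 8.65
tool_pos: [0.5984, 0.369, 0.0436]
tool_rot: [0.0, 0.982, 0.187, -0.0]
contact_force: [-2.3, -1.7, 3.6]
gripper_width: 0.554
grasp_force: 62.2
```

Call:
{"name": "move_arm", "arguments": {
  "rows": [
    [0, 0, 0, 0, 0, 0, 0.4],
    [0, 0, 0, 0, 0, 0, 0.4],
    [0, 0, 0, 0, 0, 0, 0.4],
    [0, 0, -1, 0, 0, 0, 0.4],
    [0, 0, -2, 0, 0, 0, 0.4],
    [0, 0, -3, 0, 0, 0, 0.4],
    [0, 0, -3, 0, 0, 0, 0.4],
    [0, 0, 0, 0, 0, 0, 0]
  ]
}}

```text
time: 9.32
tool_pos: [0.6023, 0.3708, 0.1427]
tool_rot: [-0.002, 0.982, 0.187, 0.007]
contact_force: [1.6, 0.3, 1.5]
gripper_width: 0.578
grasp_force: 0.0
```

```bash
python3 go.py .430 -.0955 .14 -5.5
```

```text
tool shift cm [-33.15  37.05  -0.22] psi 21.53 turn z 27.03 tilt [0.7  0.34] t 9.32 w 49.1
```

Call:
{"name": "move_arm", "arguments": {
  "rows": [
    [-1.84, 2.06, 0, 0, 0, 0, -0.2],
    [-1.84, 2.06, 0, 0, 0, 0, -0.2],
    [-1.84, 2.06, 0, 0, 0, 0, -0.2],
    [-1.84, 2.06, 0, 0, 0, 0, -0.2],
    [-1.84, 2.06, 0, 0, 0, 0, -0.2],
    [-1.84, 2.06, 0, 0, 0, 0, -0.2],
    [-1.84, 2.06, 0, 0, 0, 0, -0.2],
    [-1.84, 2.06, 0, 0, 0, 0, -0.2],
    [-1.84, 2.06, 0, 0, 0, 0, -0.2],
    [-1.84, 2.06, 0, 0, 0, 0, -0.2],
    [-1.84, 2.06, 0, 0, 0, 0, -0.2],
    [-1.84, 2.06, 0, 0, 0, 0, -0.2],
    [-1.84, 2.06, 0, 0, 0, 0, -0.2],
    [-1.84, 2.06, 0, 0, 0, 0, -0.2],
    [-1.84, 2.06, 0, 0, 0, 0, -0.2],
    [-1.84, 2.06, 0, 0, 0, 0, -0.2],
    [-1.84, 2.06, 0, 0, 0, 0, -0.2],
    [-1.84, 2.06, 0, 0, 0, 0, -0.2],
    [0, 0, 0, 0, 0, 0, -0.2],
    [0, 0, 0, 0, 0, 0, -0.2]
  ]
}}

```text
time: 10.98
tool_pos: [0.4264, -0.0986, 0.134]
tool_rot: [0.0, 0.983, 0.185, 0.001]
contact_force: [-0.2, 0.5, 0.7]
gripper_width: 0.408
grasp_force: 0.0
```

Call:
{"name": "move_arm", "arguments": {
  "rows": [
    [0, 0, 1, 0, 0, 6.75, -0.2],
    [0, 0, 1.5, 0, 0, 6.75, -0.2],
    [0, 0, 1.5, 0, 0, 6.75, -0.2],
    [0, 0, 1, 0, 0, 6.75, -0.2],
    [0, 0, 0, 0, 0, 0, -0.2],
    [0, 0, 0, 0, 0, 0, -0.2]
  ]
}}

```text
time: 11.48
tool_pos: [0.4264, -0.0966, 0.0831]
tool_rot: [-0.0, 0.999, -0.046, -0.0]
contact_force: [0.0, -0.2, 1.1]
gripper_width: 0.398
grasp_force: 0.0
```

```bash
python3 go.py .430 -.0955 .0235 -5.5; python3 - <<'E'
from meas import *
# check placed tape in top view
f=manip.grab_frame("top"); im=cv2.resize(f["img"],None,fx=S,fy=S,interpolation=cv2.INTER_LINEAR).astype(int)
u=(proj(f,[.598,.3685,.031])[0]*S).astype(int)
c=im[u[1]-120:u[1]+120,u[0]-120:u[0]+120]; 
m=((c[...,1]-c[...,2]>-5)&(c.min(2)>110)).astype(np.uint8); nn,l,st,_=cv2.connectedComponentsWithStats(m); i=1+np.argmax(st[1:,4])
P=unproj(f,(np.argwhere(l==i)[:,::-1]+u-120+.5)/S-.5,.031)[:,:2]; print("tape",P.mean(0),P.min(0),P.max(0),st[i,4]/64)
cv2.imwrite("pics/t.png",f["img"][110:215,98:320])
E
```

```text
tool shift cm [ 0.36 -0.14  5.96] psi -5.22 turn z 0.28 tilt [-0.05  0.04] t 11.48 w 33.9
tape [0.59797663 0.36776609] [0.56986464 0.34049539] [0.62492974 0.39331547] 219.1875
```

The tape sits at (0.5980, 0.3678) against the pocket centre (0.5984, 0.3679). Thermometer next.

Call:
{"name": "move_arm", "arguments": {
  "rows": [
    [0.36, -0.14, 1.5, 0, 0, 0, -0.2],
    [0, 0, 2, 0, 0, 0, -0.2],
    [0, 0, 1.5, 0, 0, 0, -0.2],
    [0, 0, 1, 0, 0, 0, -0.2],
    [0, 0, 0, 0, 0, 0, -0.2],
    [0, 0, 0, 0, 0, 0, -0.2],
    [0, 0, 0, 0, 0, 0, -1],
    [0, 0, 0, 0, 0, 0, -1],
    [0, 0, 0, 0, 0, 0, -1],
    [0, 0, 0, 0, 0, 0, -1]
  ]
}}

```text
time: 12.37
tool_pos: [0.4313, -0.097, 0.0249]
tool_rot: [0.0, 0.999, -0.048, 0.001]
contact_force: [-0.4, 0.7, 5.3]
gripper_width: 0.096
grasp_force: 58.8
```

Call:
{"name": "move_arm", "arguments": {
  "rows": [
    [0, 0, -1, 0, 0, 0, -1],
    [0, 0, -2, 0, 0, 0, -1],
    [0, 0, -2, 0, 0, -6.7, -1],
    [0, 0, -2, 0, 0, -6.7, -1],
    [0, 0, -1, 0, 0, -6.7, -1],
    [0, 0, 0, 0, 0, -6.7, -1],
    [0, 0, 0, 0, 0, -6.7, -1],
    [0, 0, 0, 0, 0, -6.7, -1],
    [0, 0, 0, 0, 0, -6.7, -1],
    [0, 0, 0, 0, 0, -6.7, -1],
    [0, 0, 0, 0, 0, -6.7, -1],
    [0, 0, 0, 0, 0, -6.7, -1],
    [0, 0, 0, 0, 0, -6.7, -1],
    [0, 0, 0, 0, 0, -6.7, -1],
    [0, 0, 0, 0, 0, 0, -1],
    [0, 0, 0, 0, 0, 0, -1]
  ]
}}

```text
time: 13.7
tool_pos: [0.4301, -0.0966, 0.1037]
tool_rot: [0.0, 0.795, 0.607, 0.0]
contact_force: [-0.2, 0.7, -0.5]
gripper_width: 0.093
grasp_force: 58.4
```

```bash
python3 go.py .5412 .1498 .10 75.1
```

```text
tool shift cm [26.69  4.25  0.37] psi 74.76 turn z -0.34 tilt [ 0.02 -0.01] t 13.7 w 7.9
```

Call:
{"name": "move_arm", "arguments": {
  "rows": [
    [2.67, 0.42, 0, 0, 0, 0, -1],
    [2.67, 0.42, 0, 0, 0, 0, -1],
    [2.67, 0.42, 0, 0, 0, 0, -1],
    [2.67, 0.42, 0, 0, 0, 0, -1],
    [2.67, 0.42, 0, 0, 0, 0, -1],
    [2.67, 0.43, 0, 0, 0, 0, -1],
    [2.67, 0.43, 0.5, 0, 0, 0, -1],
    [2.67, 0.43, 0.5, 0, 0, 0, -1],
    [2.67, 0.43, 0.5, 0, 0, 0, -1],
    [2.67, 0.43, 0.5, 0, 0, -0.3, -1],
    [0, 0, 0, 0, 0, 0, -1],
    [0, 0, 0, 0, 0, 0, -1],
    [0, 0, 0, 0, 0, 0, -1]
  ]
}}

```text
time: 14.78
tool_pos: [0.5403, 0.15, 0.0832]
tool_rot: [-0.0, 0.792, 0.61, -0.0]
contact_force: [-0.0, -0.3, 0.4]
gripper_width: 0.094
grasp_force: 58.4
```

```bash
python3 go.py .5412 .1498 .041 75.1;  python3 - <<'E'
from h import *
out=[]
s=manip.state(); T=s["tool_pos"]
for n in("top","scene"):
    f=manip.grab_frame(n); u=proj(f,T)[0].astype(int); x,y=max(u[0]-40,0),max(u[1]-40,0)
    im=cv2.resize(f["img"][y:y+80,x:x+80],(400,400),interpolation=cv2.INTER_CUBIC)
    c,sn=np.cos(np.radians(75.1)),np.sin(np.radians(75.1))
    for d in(-.0665,.0665):
      for X,col in (([.5412+c*d,.1498+sn*d,.023],(0,0,255)),(T+[c*d,sn*d,-.02],(0,255,0))):
        p=((proj(f,X)[0]-[x,y]+.5)*5).astype(int); cv2.circle(im,tuple(int(v) for v in p),2,col,-1)
    out.append(im)
cv2.imwrite("pics/g3.png",np.hstack(out))
E
```

```text
tool shift cm [0.01 0.1  4.22] psi 75.17 turn z 0.07 tilt [-0.03 -0.02] t 14.78 w 8.0
```

View pics/g3.png

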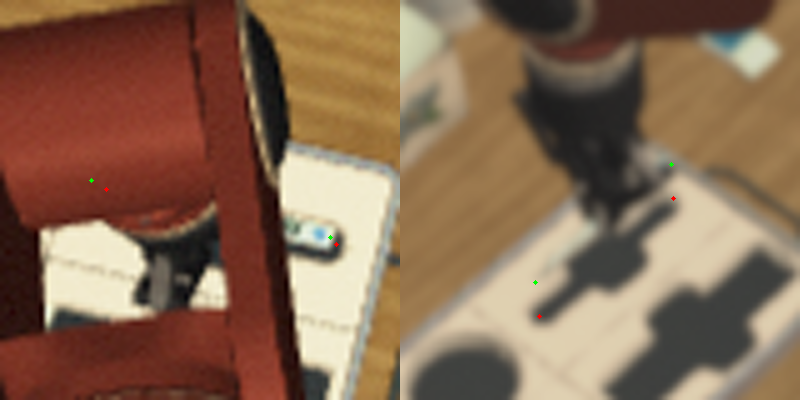

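The thermometer lies along the pocket, its end at crop (335,237) against a predicted (330,237). Lowering it.

Call:
{"name": "move_arm", "arguments": {
  "rows": [
    [0.1, 0.05, 1, 0, 0, 0, -1],
    [0, 0, 1, 0, 0, 0, -1],
    [0, 0, 1, 0, 0, 0, -1],
    [0, 0, 0.6, 0, 0, 0, -1],
    [0, 0, 0.3, 0, 0, 0, -1],
    [0, 0, 0.3, 0, 0, 0, -1],
    [0, 0, 0, 0, 0, 0, -1],
    [0, 0, 0, 0, 0, 0, -1]
  ]
}}

```text
time: 15.55
tool_pos: [0.5416, 0.1511, 0.0414]
tool_rot: [0.0, 0.792, 0.61, 0.0]
contact_force: [-0.1, -0.4, -0.3]
gripper_width: 0.093
grasp_force: 58.4
```

Call:
{"name": "move_arm", "arguments": {
  "rows": [
    [0, 0, 0.1, 0, 0, 0, -1],
    [0, 0, 0, 0, 0, 0, -1]
  ]
}}

```text
time: 15.72
tool_pos: [0.5417, 0.1512, 0.0409]
tool_rot: [0.0, 0.792, 0.61, 0.0]
contact_force: [-1.9, -0.1, 3.1]
gripper_width: 0.097
grasp_force: 59.0
```

Call:
{"name": "move_arm", "arguments": {
  "rows": [
    [0, 0, 0, 0, 0, 0, -0.6],
    [0, 0, 0, 0, 0, 0, -0.6],
    [0, 0, 0, 0, 0, 0, -0.6],
    [0, 0, -0.5, 0, 0, 0, -0.6],
    [0, 0, -1, 0, 0, 0, -0.6],
    [0, 0, -2.5, 0, 0, 0, 0],
    [0, 0, -3, 0, 0, 0, 0],
    [0, 0, -2, 0, 0, 0, 0.1],
    [0, 0, 0, 0, 0, 0, 0.1]
  ]
}}

```text
time: 16.47
tool_pos: [0.545, 0.1516, 0.1374]
tool_rot: [0.003, 0.792, 0.61, 0.005]
contact_force: [0.3, 0.1, 0.9]
gripper_width: 0.549
grasp_force: 0.0
```

```bash
python3 go.py .5985 -.0893 .12 -13.5
```

```text
tool shift cm [-21.94  11.29   1.76] psi 75.24 turn z 88.74 tilt [0.64 0.09] t 16.47 w 46.7
```

Call:
{"name": "move_arm", "arguments": {
  "rows": [
    [-2.2, 1.13, 0, 0, 0, 0, 0],
    [-2.2, 1.13, 0, 0, 0, 0, 0],
    [-2.2, 1.13, 0, 0, 0, 0, 0],
    [-2.2, 1.13, 0, 0, 0, 0, 0],
    [-2.2, 1.13, 0, 0, 0, 0, 0],
    [-2.2, 1.13, 0, 0, 0, 0, 0],
    [-2.2, 1.13, 0, 0, 0, 0, 0],
    [-2.2, 1.13, 0, 0, 0, 0, 0],
    [-2.2, 1.13, 0, 0, 0, 0, 0],
    [-2.2, 1.13, 0, 0, 0, 0, 0]
  ]
}}

```text
time: 17.3
tool_pos: [0.5943, -0.0916, 0.1301]
tool_rot: [-0.0, 0.792, 0.61, -0.0]
contact_force: [-0.6, 0.2, -0.5]
gripper_width: 0.499
grasp_force: 0.0
```

Call:
{"name": "move_arm", "arguments": {
  "rows": [
    [0, 0, 0.3, 0, 0, 6.8, 0],
    [0, 0, 0.3, 0, 0, 6.8, 0],
    [0, 0, 0.3, 0, 0, 6.8, 0],
    [0, 0, 0.4, 0, 0, 6.8, 0],
    [0, 0, 0.4, 0, 0, 6.8, 0],
    [0, 0, 0.4, 0, 0, 6.8, 0],
    [0, 0, 0.4, 0, 0, 6.8, 0],
    [0, 0, 0.4, 0, 0, 6.8, 0],
    [0, 0, 0.4, 0, 0, 6.8, 0],
    [0, 0, 0.4, 0, 0, 6.8, 0],
    [0, 0, 0.4, 0, 0, 6.8, 0],
    [0, 0, 0.4, 0, 0, 6.8, 0],
    [0, 0, 0.4, 0, 0, 6.8, 0],
    [0, 0, 0, 0, 0, 0, 0],
    [0, 0, 0, 0, 0, 0, 0]
  ]
}}

```text
time: 18.55
tool_pos: [0.5941, -0.0904, 0.0809]
tool_rot: [-0.0, 0.994, -0.113, -0.0]
contact_force: [-0.6, 0.3, -0.3]
gripper_width: 0.5
grasp_force: 0.0
```

```bash
python3 go.py .5985 -.0893 .0225 -13.6
```

```text
tool shift cm [ 0.41 -0.2   5.84] psi -12.99 turn z 0.61 tilt [-0.05  0.02] t 18.55 w 42.5
```

Call:
{"name": "move_arm", "arguments": {
  "rows": [
    [0.4, -0.2, 1.5, 0, 0, 0.6, 0],
    [0, 0, 2, 0, 0, 0, 0],
    [0, 0, 1.5, 0, 0, 0, 0],
    [0, 0, 0.8, 0, 0, 0, 0],
    [0, 0, 0, 0, 0, 0, 0],
    [0, 0, 0, 0, 0, 0, 0],
    [0, 0, 0, 0, 0, 0, -1],
    [0, 0, 0, 0, 0, 0, -1],
    [0, 0, 0, 0, 0, 0, -1],
    [0, 0, 0, 0, 0, 0, -1]
  ]
}}

```text
time: 19.38
tool_pos: [0.6, -0.0898, 0.0249]
tool_rot: [0.0, 0.993, -0.12, 0.001]
contact_force: [-0.6, -0.7, 4.4]
gripper_width: 0.36
grasp_force: 60.0
```

Call:
{"name": "move_arm", "arguments": {
  "rows": [
    [0, 0, -1, 0, 0, 0, -1],
    [0, 0, -2, 0, 0, 0, -1],
    [0, 0, -2, 0, 0, -6.82, -1],
    [0, 0, -2, 0, 0, -6.82, -1],
    [0, 0, -1, 0, 0, -6.82, -1],
    [0, 0, 0, 0, 0, -6.82, -1],
    [0, 0, 0, 0, 0, -6.82, -1],
    [0, 0, 0, 0, 0, -6.82, -1],
    [0, 0, 0, 0, 0, -6.82, -1],
    [0, 0, 0, 0, 0, -6.82, -1],
    [0, 0, 0, 0, 0, -6.82, -1],
    [0, 0, 0, 0, 0, -6.82, -1],
    [0, 0, 0, 0, 0, -6.82, -1],
    [0, 0, 0, 0, 0, -6.82, -1],
    [0, 0, 0, 0, 0, -6.82, -1],
    [0, 0, 0, 0, 0, 0, -1],
    [0, 0, 0, 0, 0, 0, -1]
  ]
}}

```text
time: 20.8
tool_pos: [0.5987, -0.0894, 0.1036]
tool_rot: [0.0, 0.795, 0.607, 0.0]
contact_force: [-0.0, 0.1, -0.7]
gripper_width: 0.36
grasp_force: 59.3
```

```bash
python3 go.py .4540 .1728 .10 75.1;  python3 - <<'E'
from meas import *
s=manip.state();T=s["tool_pos"]
f=manip.grab_frame("top"); up=cv2.resize(f["img"],None,fx=S,fy=S,interpolation=cv2.INTER_LINEAR); H,Sa,V=cv2.split(cv2.cvtColor(up,cv2.COLOR_BGR2HSV))
cv2.imwrite("pics/t2.png",f["img"])
# thermometer in pocket: white-ish/blue visible centroid over dark floor pocket
im=up.astype(int); z=.026
a=place(cross(.03,.15,.03),(.5405,.150),np.radians(-14.9),z); m=poly(f,a,f["img"].shape)
d=((up.max(2)>140)|((H>90)&(H<125)&(Sa>80))).astype(np.uint8)&m
inner=poly(f,place(cross(.021,.141,.021),(.5405,.150),np.radians(-14.9),z),f["img"].shape)
pts=(np.argwhere(d&inner)[:,::-1]+.5)/S-.5; P=unproj(f,pts,z)[:,:2]; r=cv2.minAreaRect((P*1000).astype(np.float32)); print(r,P.mean(0))
E
```

```text
tool shift cm [ 21.48 -20.87   0.36] psi 74.72 turn z -0.38 tilt [0. 0.] t 20.8 w 30.6
((540.50927734375, 149.99818420410156), (141.250732421875, 21.42983627319336), 75.10099792480469) [0.5393478  0.14024259]
```

Call:
{"name": "move_arm", "arguments": {
  "rows": [
    [1.8, -1.74, 0, 0, 0, 0, -1],
    [1.8, -1.74, 0, 0, 0, 0, -1],
    [1.8, -1.74, 0, 0, 0, 0, -1],
    [1.8, -1.74, 0, 0, 0, 0, -1],
    [1.8, -1.74, 0, 0, 0, 0, -1],
    [1.8, -1.74, 0, 0, 0, 0, -1],
    [1.8, -1.74, 0, 0, 0, 0, -1],
    [1.8, -1.74, 0, 0, 0, 0, -1],
    [1.8, -1.74, 0, 0, 0, 0, -1],
    [1.8, -1.74, 0.5, 0, 0, 0, -1],
    [1.8, -1.74, 0.5, 0, 0, 0, -1],
    [1.7, -1.74, 0.5, 0, 0, -0.3, -1],
    [0, 0, 0, 0, 0, 0, -1],
    [0, 0, 0, 0, 0, 0, -1],
    [0, 0, 0, 0, 0, 0, -1]
  ]
}}

```text
time: 22.1
tool_pos: [0.4537, 0.1724, 0.0887]
tool_rot: [0.0, 0.793, 0.61, 0.0]
contact_force: [0.2, -0.5, 0.1]
gripper_width: 0.364
grasp_force: 59.3
```

```bash
python3 go.py .4544 .1729 .040 75.1;  python3 - <<'E'
from h import *
out=[]
s=manip.state(); T=s["tool_pos"]
for n in("top","scene"):
    f=manip.grab_frame(n); u=proj(f,T)[0].astype(int); x,y=max(u[0]-40,0),max(u[1]-40,0)
    im=cv2.resize(f["img"][y:y+80,x:x+80],(400,400),interpolation=cv2.INTER_CUBIC)
    c,sn=np.cos(np.radians(75.1)),np.sin(np.radians(75.1))
    for d in(-.0775,.0775):
     for e in (-.017,.017):
      for X,col in (([.4544+c*d+sn*e,.1729+sn*d-c*e,.023],(0,0,255)),(T+[c*d+sn*e,sn*d-c*e,-.013],(0,255,0))):
        p=((proj(f,X)[0]-[x,y]+.5)*5).astype(int); cv2.circle(im,tuple(int(v) for v in p),2,col,-1)
    out.append(im)
cv2.imwrite("pics/g4.png",np.hstack(out))
E
```

```text
tool shift cm [0.07 0.06 4.87] psi 75.15 turn z 0.05 tilt [ 0.04 -0.01] t 22.1 w 30.9
```

View pics/g4.png

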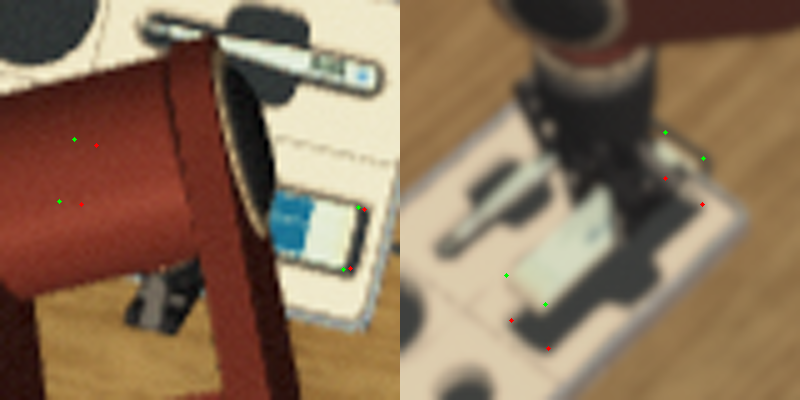

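Both views show the thermometer in its pocket and the pack aligned over its own pocket, with pack ends within about 1 px of prediction. Lowering the pack.

Call:
{"name": "move_arm", "arguments": {
  "rows": [
    [0.07, 0.05, 1, 0, 0, 0, -1],
    [0, 0, 1, 0, 0, 0, -1],
    [0, 0, 1, 0, 0, 0, -1],
    [0, 0, 1, 0, 0, 0, -1],
    [0, 0, 0.5, 0, 0, 0, -1],
    [0, 0, 0.3, 0, 0, 0, -1],
    [0, 0, 0, 0, 0, 0, -1],
    [0, 0, 0.1, 0, 0, 0, -1],
    [0, 0, 0, 0, 0, 0, -1]
  ]
}}

```text
time: 22.95
tool_pos: [0.4539, 0.173, 0.0399]
tool_rot: [-0.0, 0.792, 0.61, -0.001]
contact_force: [-3.5, -0.3, 7.5]
gripper_width: 0.361
grasp_force: 60.5
```

Call:
{"name": "move_arm", "arguments": {
  "rows": [
    [0, 0, 0, 0, 0, 0, -0.15],
    [0, 0, 0, 0, 0, 0, -0.15],
    [0, 0, 0, 0, 0, 0, -0.15],
    [0, 0, -0.5, 0, 0, 0, -0.15],
    [0, 0, -1, 0, 0, 0, -0.15],
    [0, 0, -2.5, 0, 0, 0, -0.15],
    [0, 0, -3, 0, 0, 0, -0.15],
    [0, 0, -2, 0, 0, 0, -0.15],
    [0, 0, -2, 0, 0, 0, -0.15],
    [0, 0, 0, 0, 0, 0, -0.15]
  ]
}}

```text
time: 23.78
tool_pos: [0.4571, 0.1738, 0.1554]
tool_rot: [0.002, 0.792, 0.61, 0.005]
contact_force: [0.4, -0.2, 0.6]
gripper_width: 0.424
grasp_force: 0.0
```

```bash
python3 go.py .431 -.3345 .16 75
```

```text
tool shift cm [-49.81  10.47  -0.59] psi 75.2 turn z 0.2 tilt [0.57 0.12] t 23.78 w 36.0
```

Call:
{"name": "move_arm", "arguments": {
  "rows": [
    [-2.5, 0.52, -0.3, 0, 0, 0, 0],
    [-2.5, 0.52, -0.3, 0, 0, 0, 0],
    [-2.5, 0.52, 0, 0, 0, 0, 0],
    [-2.5, 0.52, 0, 0, 0, 0, 0],
    [-2.5, 0.52, 0, 0, 0, 0, 0],
    [-2.5, 0.52, 0, 0, 0, 0, 0],
    [-2.5, 0.52, 0, 0, 0, 0, 0],
    [-2.5, 0.52, 0, 0, 0, 0, 0],
    [-2.5, 0.52, 0, 0, 0, 0, 0],
    [-2.5, 0.52, 0, 0, 0, 0, 0],
    [-2.5, 0.52, 0, 0, 0, 0, 0],
    [-2.5, 0.52, 0, 0, 0, 0, 0],
    [-2.5, 0.52, 0, 0, 0, 0, 0],
    [-2.5, 0.52, 0, 0, 0, 0, 0],
    [-2.5, 0.52, 0, 0, 0, 0, 0],
    [-2.5, 0.52, 0, 0, 0, 0, 0],
    [-2.5, 0.52, 0, 0, 0, 0, 0],
    [-2.5, 0.52, 0, 0, 0, 0, 0],
    [-2.5, 0.52, 0, 0, 0, 0, 0],
    [-2.0, 0.52, 0, 0, 0, 0, 0]
  ]
}}

```text
time: 25.45
tool_pos: [0.4273, -0.3336, 0.1548]
tool_rot: [-0.0, 0.793, 0.61, -0.0]
contact_force: [0.7, 0.0, 1.1]
gripper_width: 0.502
grasp_force: 0.0
```

```bash
python3 go.py .431 -.3345 .045 75; python3 - <<'E'
from meas import *
# check placed thermometer and swab in top view
f=manip.grab_frame("top"); cv2.imwrite("pics/c3.png",cv2.resize(f["img"][112:217,98:250],None,fx=5.2,fy=5.2,interpolation=cv2.INTER_CUBIC))
E
```

```text
tool shift cm [ 0.    0.39 10.98] psi 75.14 turn z 0.14 tilt [-0.03  0.01] t 25.45 w 42.7
```

View pics/c3.png

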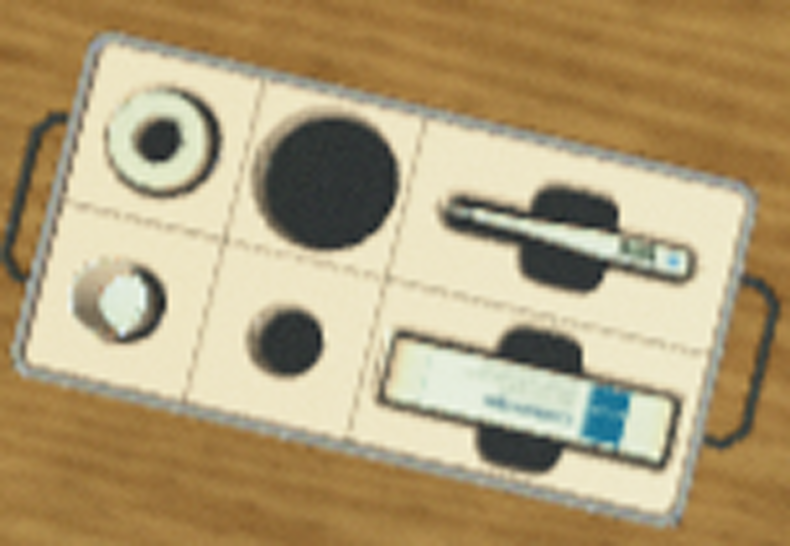

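The view shows the tape, thermometer and swab pack all in their pockets. Vial next, gripped with the tips about 18 mm above its underside.

Call:
{"name": "move_arm", "arguments": {
  "rows": [
    [0, 0.38, 1.5, 0, 0, 0, 0],
    [0, 0, 2, 0, 0, 0, 0],
    [0, 0, 2, 0, 0, 0, 0],
    [0, 0, 2, 0, 0, 0, 0],
    [0, 0, 2, 0, 0, 0, 0],
    [0, 0, 1.5, 0, 0, 0, 0],
    [0, 0, 0.7, 0, 0, 0, 0],
    [0, 0, 0, 0, 0, 0, 0],
    [0, 0, 0, 0, 0, 0, 0],
    [0, 0, 0, 0, 0, 0, -1],
    [0, 0, 0, 0, 0, 0, -1],
    [0, 0, 0, 0, 0, 0, -1],
    [0, 0, 0, 0, 0, 0, -1]
  ]
}}

```text
time: 26.58
tool_pos: [0.4326, -0.3339, 0.04]
tool_rot: [0.002, 0.792, 0.61, 0.0]
contact_force: [-0.3, 1.1, 5.1]
gripper_width: 0.302
grasp_force: 59.5
```

Call:
{"name": "move_arm", "arguments": {
  "rows": [
    [0, 0, -1, 0, 0, 0, -1],
    [0, 0, -2, 0, 0, 0, -1],
    [0, 0, -3, 0, 0, 0, -1],
    [0, 0, -3, 0, 0, 0, -1],
    [0, 0, -3, 0, 0, 0, -1],
    [0, 0, -3, 0, 0, 0, -1],
    [0, 0, 0, 0, 0, 0, -1],
    [0, 0, 0, 0, 0, 0, -1]
  ]
}}

```text
time: 27.25
tool_pos: [0.4326, -0.334, 0.1915]
tool_rot: [0.003, 0.792, 0.61, 0.0]
contact_force: [-0.3, 0.5, -1.5]
gripper_width: 0.301
grasp_force: 59.1
```

```bash
python3 go.py .4894 .3038 .09 75
```

```text
tool shift cm [ 63.14 -10.85   9.92] psi 75.19 turn z 0.19 tilt [ 0.22 -0.22] t 27.25 w 25.6
```

Call:
{"name": "move_arm", "arguments": {
  "rows": [
    [2.9, -0.5, 0, 0, 0, 0, -1],
    [2.9, -0.5, 0, 0, 0, 0, -1],
    [2.9, -0.5, 0, 0, 0, 0, -1],
    [2.9, -0.5, 0, 0, 0, 0, -1],
    [2.9, -0.5, 0, 0, 0, 0, -1],
    [2.9, -0.5, 0, 0, 0, 0, -1],
    [2.9, -0.5, 0, 0, 0, 0, -1],
    [2.9, -0.5, 0, 0, 0, 0, -1],
    [2.9, -0.5, 0, 0, 0, 0, -1],
    [2.9, -0.5, 0, 0, 0, 0, -1],
    [2.9, -0.5, 0, 0, 0, 0, -1],
    [2.9, -0.5, 0, 0, 0, 0, -1],
    [2.9, -0.5, 0, 0, 0, 0, -1],
    [2.9, -0.5, 0, 0, 0, 0, -1],
    [2.9, -0.5, 0, 0, 0, 0, -1],
    [2.9, -0.5, 0.5, 0, 0, 0, -1],
    [2.9, -0.5, 0.5, 0, 0, 0, -1],
    [2.9, -0.5, 1, 0, 0, 0, -1],
    [2.9, -0.5, 1, 0, 0, 0, -1],
    [2.9, -0.5, 1, 0, 0, 0, -1]
  ]
}}

```text
time: 28.92
tool_pos: [0.4818, 0.2544, 0.1459]
tool_rot: [-0.0, 0.792, 0.61, -0.002]
contact_force: [0.5, 0.2, 0.3]
gripper_width: 0.298
grasp_force: 59.1
```

Call:
{"name": "move_arm", "arguments": {
  "rows": [
    [2, -0.4, 1, 0, 0, 0, -1],
    [2, -0.4, 2, 0, 0, 0, -1],
    [1.1, 0, 2, 0, 0, 0, -1],
    [0, 0, 1, 0, 0, 0, -1],
    [0, 0, 0, 0, 0, 0, -1],
    [0, 0, 0, 0, 0, 0, -1],
    [0, 0, 0, 0, 0, 0, -1]
  ]
}}

```text
time: 29.5
tool_pos: [0.4888, 0.304, 0.0889]
tool_rot: [0.0, 0.793, 0.61, 0.0]
contact_force: [0.3, 0.0, 0.5]
gripper_width: 0.304
grasp_force: 59.1
```

```bash
python3 go.py .4894 .3038 .049 75; python3 - <<'E'
from h import *
out=[]
s=manip.state(); T=s["tool_pos"]
for n in("top","scene"):
    f=manip.grab_frame(n); u=proj(f,T)[0].astype(int); x,y=max(u[0]-30,0),max(u[1]-30,0)
    im=cv2.resize(f["img"][y:y+60,x:x+60],(400,400),interpolation=cv2.INTER_CUBIC)
    for X,col in (([.4894,.3038,.023],(0,0,255)),(T+[0,0,-.04],(0,255,0))):
        p=((proj(f,X)[0]-[x,y]+.5)*400/60).astype(int); cv2.circle(im,tuple(int(v) for v in p),2,col,-1)
    out.append(im)
cv2.imwrite("pics/g5.png",np.hstack(out))
E
```

```text
tool shift cm [-0.    0.06  3.99] psi 75.14 turn z 0.14 tilt [0.03 0.  ] t 29.5 w 25.8
```

View pics/g5.png

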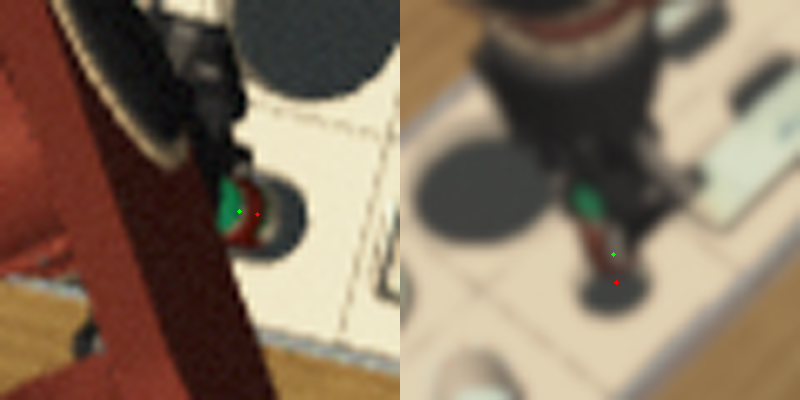

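The vial hangs upright over its pocket, within about 2 mm in both views. Lowering it.

Call:
{"name": "move_arm", "arguments": {
  "rows": [
    [0, 0.05, 1, 0, 0, 0, -1],
    [0, 0, 1, 0, 0, 0, -1],
    [0, 0, 1, 0, 0, 0, -1],
    [0, 0, 0.5, 0, 0, 0, -1],
    [0, 0, 0.3, 0, 0, 0, -1],
    [0, 0, 0.1, 0, 0, 0, -1],
    [0, 0, 0, 0, 0, 0, -1],
    [0, 0, 0.1, 0, 0, 0, -1],
    [0, 0, 0, 0, 0, 0, -1]
  ]
}}

```text
time: 30.35
tool_pos: [0.489, 0.3047, 0.049]
tool_rot: [-0.0, 0.792, 0.61, -0.0]
contact_force: [-2.7, -1.2, 5.8]
gripper_width: 0.305
grasp_force: 59.8
```

Call:
{"name": "move_arm", "arguments": {
  "rows": [
    [0, 0, 0, 0, 0, 0, -0.2],
    [0, 0, 0, 0, 0, 0, -0.2],
    [0, 0, 0, 0, 0, 0, -0.2],
    [0, 0, -0.5, 0, 0, 0, -0.2],
    [0, 0, -1, 0, 0, 0, -0.2],
    [0, 0, -2, 0, 0, 0, -0.2],
    [0, 0, -3, 0, 0, 0, 0],
    [0, 0, -3, 0, 0, 0, 0.5],
    [0, 0, -3, 0, 0, 0, 0.5],
    [0, 0, 0, 0, 0, 0, 0.5],
    [0, 0, 0, 0, 0, 0, 0.5]
  ]
}}

```text
time: 31.27
tool_pos: [0.4907, 0.3053, 0.1773]
tool_rot: [0.001, 0.792, 0.61, 0.003]
contact_force: [0.7, -0.4, -1.0]
gripper_width: 0.754
grasp_force: 0.0
```

```bash
python3 go.py .432 -.2205 .17 75
```

```text
tool shift cm [-52.34   7.76   0.54] psi 75.19 turn z 0.19 tilt [0.35 0.16] t 31.27 w 64.1
```

Call:
{"name": "move_arm", "arguments": {
  "rows": [
    [-2.75, 0.41, 0, 0, 0, 0, 0.5],
    [-2.75, 0.41, 0, 0, 0, 0, 0.5],
    [-2.75, 0.41, 0, 0, 0, 0, 0.5],
    [-2.75, 0.41, 0, 0, 0, 0, 0.5],
    [-2.75, 0.41, 0, 0, 0, 0, 0.5],
    [-2.75, 0.41, 0, 0, 0, 0, 0.5],
    [-2.75, 0.41, 0, 0, 0, 0, 0.5],
    [-2.75, 0.41, 0, 0, 0, 0, 0.5],
    [-2.75, 0.41, 0, 0, 0, 0, 0.5],
    [-2.75, 0.41, 0, 0, 0, 0, 0.5],
    [-2.75, 0.41, 0, 0, 0, 0, 0.5],
    [-2.75, 0.41, 0, 0, 0, 0, 0.5],
    [-2.75, 0.41, 0, 0, 0, 0, 0.5],
    [-2.75, 0.41, 0, 0, 0, 0, 0.5],
    [-2.75, 0.41, 0, 0, 0, 0, 0.5],
    [-2.75, 0.41, 0, 0, 0, 0, 0.5],
    [-2.75, 0.41, 0, 0, 0, 0, 0.5],
    [-2.75, 0.41, 0, 0, 0, 0, 0.5],
    [-2.75, 0.41, 0, 0, 0, 0, 0.5],
    [0, 0, 0, 0, 0, 0, 0.5]
  ]
}}

```text
time: 32.93
tool_pos: [0.4295, -0.2237, 0.1722]
tool_rot: [-0.0, 0.794, 0.608, -0.001]
contact_force: [-0.3, 0.1, 0.5]
gripper_width: 0.753
grasp_force: 0.0
```

```bash
python3 go.py .432 -.2205 .098 75; python3 - <<'E'
from meas import *
f=manip.grab_frame("top"); im=cv2.resize(f["img"],None,fx=S,fy=S,interpolation=cv2.INTER_LINEAR); H,Sa,V=cv2.split(cv2.cvtColor(im,cv2.COLOR_BGR2HSV))
m=((H>45)&(H<95)&(Sa>90)).astype(np.uint8); u=(proj(f,[.489,.304,.058])[0]*S).astype(int)
k=np.zeros_like(m); k[u[1]-130:u[1]+130,u[0]-130:u[0]+130]=m[u[1]-130:u[1]+130,u[0]-130:u[0]+130]
P=unproj(f,(np.argwhere(k)[:,::-1]+.5)/S-.5,.058)[:,:2]; print("vial cap",P.mean(0),P.min(0),P.max(0))
E
```

```text
tool shift cm [0.38 0.17 7.42] psi 74.95 turn z -0.05 tilt [-0.11 -0.03] t 32.93 w 64.0
vial cap [0.48763358 0.30113424] [0.47613916 0.29009664] [0.49855959 0.31211484]
```

The vial cap is at (0.4876, 0.3011) against the pocket centre (0.4879, 0.304), which is seated and within tolerance. Now the bottle by its cap.

Call:
{"name": "move_arm", "arguments": {
  "rows": [
    [0.38, 0.17, 1, 0, 0, 0, 0.5],
    [0, 0, 2, 0, 0, 0, 0.5],
    [0, 0, 2, 0, 0, 0, 0.5],
    [0, 0, 1.5, 0, 0, 0, 0.5],
    [0, 0, 0.9, 0, 0, 0, 0.5],
    [0, 0, 0, 0, 0, 0, 0.5],
    [0, 0, 0, 0, 0, 0, 0.5],
    [0, 0, 0, 0, 0, 0, -1],
    [0, 0, 0, 0, 0, 0, -1],
    [0, 0, 0, 0, 0, 0, -1],
    [0, 0, 0, 0, 0, 0, -1]
  ]
}}

```text
time: 33.9
tool_pos: [0.4342, -0.2179, 0.1009]
tool_rot: [0.001, 0.792, 0.61, 0.0]
contact_force: [-0.4, 1.1, 4.7]
gripper_width: 0.521
grasp_force: 61.4
```

Call:
{"name": "move_arm", "arguments": {
  "rows": [
    [0, 0, -1, 0, 0, 0, -1],
    [0, 0, -2, 0, 0, 0, -1],
    [0, 0, -2, 0, 0, 0, -1],
    [0, 0, -2, 0, 0, 0, -1],
    [0, 0, -2, 0, 0, 0, -1],
    [0, 0, 0, 0, 0, 0, -1],
    [0, 0, 0, 0, 0, 0, -1]
  ]
}}

```text
time: 34.48
tool_pos: [0.4339, -0.2177, 0.1904]
tool_rot: [0.001, 0.792, 0.61, 0.0]
contact_force: [-0.5, 0.1, -1.1]
gripper_width: 0.524
grasp_force: 61.5
```

```bash
python3 go.py .5773 .2825 .14 75
```

```text
tool shift cm [52.03  1.06  5.  ] psi 75.18 turn z 0.18 tilt [ 0.13 -0.09] t 34.48 w 44.5
```

Call:
{"name": "move_arm", "arguments": {
  "rows": [
    [1.5, 0.05, 0, 0, 0, 0, -1],
    [2.5, 0.05, 0, 0, 0, 0, -1],
    [2.8, 0.05, 0, 0, 0, 0, -1],
    [2.8, 0.05, 0, 0, 0, 0, -1],
    [2.8, 0.05, 0, 0, 0, 0, -1],
    [2.8, 0.05, 0, 0, 0, 0, -1],
    [2.8, 0.05, 0, 0, 0, 0, -1],
    [2.8, 0.05, 0, 0, 0, 0, -1],
    [2.8, 0.05, 0, 0, 0, 0, -1],
    [2.8, 0.05, 0, 0, 0, 0, -1],
    [2.8, 0.05, 0, 0, 0, 0, -1],
    [2.8, 0.05, 0, 0, 0, 0, -1],
    [2.8, 0.05, 0, 0, 0, 0, -1],
    [2.8, 0.05, 0, 0, 0, 0, -1],
    [2.8, 0.05, 0, 0, 0, 0, -1],
    [2.8, 0.05, 0, 0, 0, 0, -1],
    [2.8, 0.05, 0, 0, 0, 0, -1],
    [2.8, 0.05, 0, 0, 0, 0, -1],
    [2, 0.05, 0, 0, 0, 0, -1],
    [1.2, 0.05, 0, 0, 0, 0, -1]
  ]
}}

```text
time: 36.15
tool_pos: [0.5749, 0.2845, 0.1864]
tool_rot: [-0.001, 0.792, 0.611, -0.002]
contact_force: [0.3, -1.3, -2.5]
gripper_width: 0.526
grasp_force: 61.4
```

Call:
{"name": "move_arm", "arguments": {
  "rows": [
    [0, 0, 1, 0, 0, 0, -1],
    [0, 0, 1.5, 0, 0, 0, -1],
    [0, 0, 1.5, 0, 0, 0, -1],
    [0, 0, 0.5, 0, 0, 0, -1],
    [0, 0, 0, 0, 0, 0, -1],
    [0, 0, 0, 0, 0, 0, -1],
    [0, 0, 0, 0, 0, 0, -1]
  ]
}}

```text
time: 36.73
tool_pos: [0.5763, 0.2824, 0.1449]
tool_rot: [0.0, 0.793, 0.61, 0.0]
contact_force: [-0.1, 0.6, -2.2]
gripper_width: 0.525
grasp_force: 61.5
```

```bash
python3 go.py .5773 .2825 .109 75; python3 - <<'E'
from h import *
out=[]
s=manip.state(); T=s["tool_pos"]
a=np.linspace(0,2*np.pi,24)
for n in("top","scene"):
    f=manip.grab_frame(n); B=T+[0,0,-.1]; u=proj(f,B)[0].astype(int); x,y=max(u[0]-35,0),max(u[1]-35,0)
    im=cv2.resize(f["img"][y:y+70,x:x+70],(400,400),interpolation=cv2.INTER_CUBIC)
    for X,r,col in ((np.array([.5768,.2805,.023]),.04,(0,0,255)),(B,.034,(0,255,0))):
        for q in proj(f,X+r*np.c_[np.cos(a),np.sin(a),0*a]): p=((q-[x,y]+.5)*400/70).astype(int); cv2.circle(im,tuple(int(v) for v in p),1,col,-1)
    out.append(im)
cv2.imwrite("pics/g6.png",np.hstack(out))
E
```

```text
tool shift cm [0.03 0.09 3.59] psi 75.15 turn z 0.15 tilt [0.05 0.02] t 36.73 w 44.7
```

View pics/g6.png

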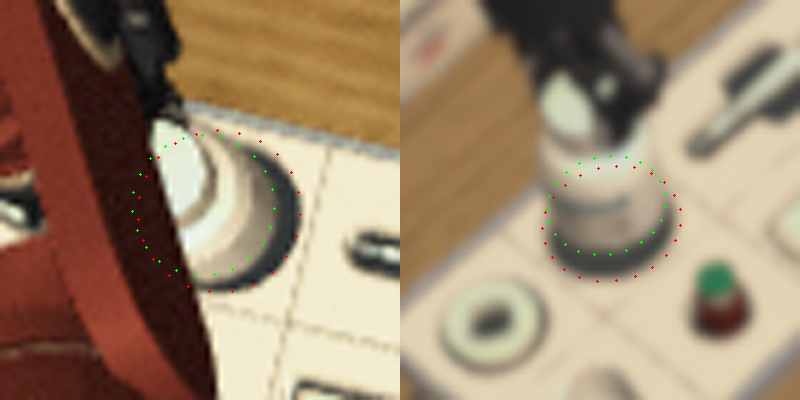

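Bottle base (green) and pocket rim (red) match both views, and the vial stands upright in its pocket. Lowering the bottle.

Call:
{"name": "move_arm", "arguments": {
  "rows": [
    [0, 0.05, 1, 0, 0, 0, -1],
    [0, 0, 1, 0, 0, 0, -1],
    [0, 0, 0.8, 0, 0, 0, -1],
    [0, 0, 0.4, 0, 0, 0, -1],
    [0, 0, 0.3, 0, 0, 0, -1],
    [0, 0, 0.1, 0, 0, 0, -1],
    [0, 0, 0, 0, 0, 0, -1],
    [0, 0, 0.1, 0, 0, 0, -1],
    [0, 0, 0, 0, 0, 0, -1]
  ]
}}

```text
time: 37.58
tool_pos: [0.576, 0.2837, 0.1101]
tool_rot: [-0.001, 0.792, 0.61, -0.0]
contact_force: [-7.6, -1.1, 12.8]
gripper_width: 0.52
grasp_force: 63.0
```

Call:
{"name": "move_arm", "arguments": {
  "rows": [
    [0, -0.1, 0, 0, 0, 0, -1],
    [0, -0.1, 0, 0, 0, 0, -1],
    [0, 0, 0, 0, 0, 0, -1]
  ]
}}

```text
time: 37.83
tool_pos: [0.5754, 0.2837, 0.11]
tool_rot: [0.0, 0.792, 0.61, 0.001]
contact_force: [-3.2, -0.8, 9.6]
gripper_width: 0.522
grasp_force: 62.6
```

Call:
{"name": "move_arm", "arguments": {
  "rows": [
    [0, 0, 0, 0, 0, 0, -0.2],
    [0, 0, 0, 0, 0, 0, 0.3],
    [0, 0, 0, 0, 0, 0, 0.4],
    [0, 0, 0, 0, 0, 0, 0.5],
    [0, 0, -1, 0, 0, 0, 0.5],
    [0, 0, -2, 0, 0, 0, 0.5],
    [0, 0, -3, 0, 0, 0, 0.5],
    [0, 0, -3, 0, 0, 0, 0.5],
    [0, 0, -3, 0, 0, 0, 0.5]
  ]
}}

```text
time: 38.58
tool_pos: [0.5742, 0.2831, 0.2287]
tool_rot: [-0.0, 0.792, 0.61, -0.0]
contact_force: [0.4, -0.7, 0.7]
gripper_width: 0.752
grasp_force: 0.0
```

Call:
{"name": "move_arm", "arguments": {
  "rows": [
    [-2, 0, 0, 0, 0, 0, 0.5],
    [-2.5, 0, 0, 0, 0, 0, 0.5],
    [-2.5, 0, 0, 0, 0, 0, 0.5],
    [-2.5, 0, 0, 0, 0, 0, 0.5],
    [-2.5, 0, 0, 0, 0, 0, 0.5],
    [-2.5, 0, 0, 0, 0, 0, 0.5],
    [-2.5, 0, 0, 0, 0, 0, 0.5],
    [-2.5, 0, 0, 0, 0, 0, 0.5],
    [-2.5, 0, 0, 0, 0, 0, 0.5],
    [-2.5, 0, 0, 0, 0, 0, 0.5],
    [-2.5, 0, 0, 0, 0, 0, 0.5],
    [-2.5, 0, 0, 0, 0, 0, 0.5],
    [-2.5, 0, 0, 0, 0, 0, 0.5],
    [-2.5, 0, 0, 0, 0, 0, 0.5],
    [-2.5, 0, 0, 0, 0, 0, 0.5],
    [-2, 0, 0, 0, 0, 0, 0.5],
    [0, 0, 0, 0, 0, 0, 0.5],
    [0, 0, 0, 0, 0, 0, 0.5]
  ]
}}

```text
time: 40.08
tool_pos: [0.4747, -0.0944, 0.2278]
tool_rot: [0.0, 0.793, 0.609, 0.0]
contact_force: [-0.0, -0.5, 0.1]
gripper_width: 0.749
grasp_force: 0.0
```

```bash
python3 - <<'E'
from h import *
a=np.linspace(0,2*np.pi,36); out=[]
for n,(x,y,w,h) in (("top",(110,110,120,100)),("scene",None or (125,180,140,117))):
    f=manip.grab_frame(n); k=400/w; im=cv2.resize(f["img"][y:y+h,x:x+w],(400,int(h*k)),interpolation=cv2.INTER_CUBIC)
    b=(.5751,.2808) if n=="top" else (.5787,.280)
    v=(.4879,.3041) if n=="top" else (.4913,.3032)
    for (c,z,r) in ((b,.109,.0235),(b,.086,.034),(v,.058,.012)):
        for q in proj(f,np.c_[c[0]+r*np.cos(a),c[1]+r*np.sin(a),z+0*a]):
            p=((q-[x,y]+.5)*k).astype(int); cv2.circle(im,tuple(int(t) for t in p),1,(0,0,255),-1)
    out.append(im[:330])
cv2.imwrite("pics/end.png",np.hstack(out)); s=manip.state(); print(s["time"],s["tool_pos"],s["gripper_width"])
E
```

```text
40.1833 [ 0.47496281 -0.09328373  0.22755608] 0.7497970334191361
```

View pics/end.png

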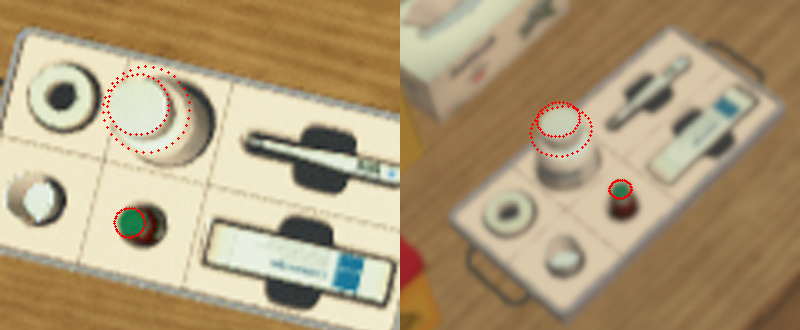

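In both views the bottle cap and vial cap fall on the predicted circles for fully seated items, and the other three lie in their pockets. The arm is clear of everything, so I hand the job in.

```bash
python3 -c "
from plant import manip; print(manip.job_done())"
```

```text
the job is handed in; nothing more can be done
None
```

The job is handed in at about 40 s: in the final camera views all five items sat in their own pockets, bottle and vial upright and the rest flat, with the arm clear; no verdict was returned.

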